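# Brass cup onto the drying peg, air to half

## Task

The rinsed brass cup lying in the wooden cradle has to dry: turn it mouth down and lower it, without dropping it, over the empty peg of the drying tray until its rim rests on the peg's base all round, and let go. Then push the air valve's lever from where it leans until it stands straight up (half open). Leave the cup on the other peg and the other loose things where they are.

Things in the scene. Friction and masses are not known exactly. Their poses are not given: they have to be found in the camera images.
- cup: Brass cup with a solid stem at its closed end, 130 mm long, 200 g, lying in the cradle. Origin: free end of the stem, on the axis; +x along the axis to the mouth. Stem 22 mm diameter, x = 0 to 45 mm. Cup 56 mm diameter from there, 62 mm at the mouth, x = 130 mm; wall 3 mm, inside 50 mm wide, 81 mm deep. At first x is level, pointing ahead and left (30 to 80 degrees from the world's x).
- cup_stem (a point): Point on the cup's axis in the stem, 18 mm from the stem's free end: a place to grip.
- cup_mouth (a point): Centre of the cup's mouth, in the plane of the rim.
- cradle: Fixed wooden V-shaped cradle, 70 mm long (its x) by 90 mm wide, 67 mm high; it holds the cup's round wall with the cup's axis 55 mm above the table, along the cradle's x. Origin: centre of the underside.
- tray: Fixed flat steel drying tray on the table, 160 mm (its x) by 400 mm (its y), 12 mm thick. It carries the two pegs, 160 mm apart in its y, and at its left (+y) end the air valve. Origin: centre of the underside.
- peg: The empty peg, fixed: grey round base, 90 mm diameter, 10 mm high, standing on the tray, and a white upright peg of 30 mm diameter whose tapered tip (16 mm) is 80 mm above the underside of the base. Origin: centre of the base's underside, z up. It may be the left or the right peg.
- peg2: The occupied peg, same shape and origin as the empty one; cup2 sits on it.
- cup2: A second cup, same shape and axes as the first, already mouth down on peg2, its stem end 140 mm above that peg's origin. Leave it.
- lever (a joint): Angle of the air valve's lever: 0 = straight up (half open), negative = leaning towards the robot (tray's -x), positive = leaning away; limits -0.85 to 0.85 rad. It starts leaning towards the robot and stays where it is left; about 1.5 N at the tip moves it.
- lever_tip (a point): Centre of the black ball (28 mm diameter) at the lever's end, 115 mm from the hinge; the rod is steel, 12 mm diameter.
- lever_hinge (a point): Point on the lever's hinge axis (the tray's y axis), 57 mm above the table, on the brass valve block (60 x 34 x 50 mm).
- jar: White open plastic jar, bystander, 80 mm diameter, 85 mm high; origin under its centre.
- jarlid: White jar lid, bystander, 86 mm diameter, 14 mm thick; origin under its centre.
- sleeve: Brass sleeve standing on end, bystander, 48 mm diameter, 60 mm high; origin under its centre.
- coil: Copper coil standing on end, bystander, 78 mm diameter, 64 mm high; origin under its centre.
- brush: Small brush lying on the table, bystander; origin under it, its length along its x.
There are look-alikes about, which are no part of the job. Leave any orange or red look-alike of the cup alone. What is shaped like the cup2 but purple is not meant.

How it is judged:
On the way, in this order (a step that is already met when the one before it is completed fails the run):
1. the cup sits mouth down on the empty peg, rim on its base, let go (z of cup_mouth in the frame of peg below 0.016 m and horizontal distance between cup_mouth and peg below 0.018 m and angle between cup's own x axis and vertical above 3.02159 rad and contact force between the fingers and cup below 0.1 N), for 0.2 s.
2. then the air lever stands straight up (value of joint lever between -0.14 and 0.14 rad), for 0.2 s.
At the end, for the whole second after the job is handed in: The cup is mouth down on the peg that was empty, rim within 6 mm of the base and 18 mm of the peg axis, axis within 7 degrees of vertical, let go, at rest; the lever is within 0.14 rad (8 degrees) of straight up, at rest; the second cup is still seated on its own peg (all of step 1 and all of step 2 and linear speed of cup below 0.02 m/s and velocity of joint lever between -0.05 and 0.05 rad/s and z of cup2_mouth in the frame of peg2 below 0.016 m and horizontal distance between cup2_mouth and peg2 below 0.018 m and angle between cup2's own x axis and vertical above 3.02159 rad); the robot touches nothing.
It fails at once if the cup is dropped onto the peg (faster than 0.5 m/s over the peg with no finger holding it) (horizontal distance between cup_mouth and peg below 0.045 m and contact force between the fingers and cup below 0.1 N and linear speed of cup above 0.5 m/s).
It fails at once if the second cup or another loose thing (jar, lid, sleeve, coil, brush) is moved by more than 30 mm (distance of any of cup2, jar, jarlid, sleeve, coil, brush from where it was at the start of the episode above 0.03 m).
It also fails if it takes over 64 s, if anything falls off the work surface, if the arm or the gripper's body presses on something with over 40 N, if the wrist force passes 120 N, or if a joint passes its speed limit or range.

## Robot

A 6-joint arm with a two-finger parallel gripper is mounted at the origin on the work surface. World frame = base frame: x ahead of the robot, y to its left, z up, the work surface at z = 0. Lengths are in m, angles in rad, forces in N, time in s.
With the tool pointing down it reaches from about 0.375 to 0.825 m from the base axis. Payload 5.5 kg.
Tool frame: the origin (TCP) lies midway between the tips of the shut fingers; the grasp point (between the pads) lies 19 mm behind it; z points along the fingers, x is the direction in which the jaws open and shut, and the axes are right-handed (so a half turn about z gives the same grasp; the last joint's range is limited). The gripper opens to 85 mm and grips with 20 to 120 N. Pads are 22 mm wide; open, the fingers measure 114 mm over their backs; the gripper's body (76 mm by 85 mm) begins 54 mm behind the grasp point. The pads swing forward as they close: fully open they stand 13 mm farther back than shut.
Start: joints at [1.278, 0.314, -0.047, 1.21, 0, 1.571], TCP at [0.173, 0.574, 0.231] pointing down, gripper open.
Joint ranges: [-2.67, 2.67], [-0.69, 1.73], [-1.03, 1.25], [-2.08, 2.16], [-1.42, 1.45], [-3.14, 3.14]. Speed limits (rad/s): [2.39, 2.39, 3.01, 3.14, 3.14, 3.14].

## Interface

Orientations are given as a rotation vector (axis times angle).
In Python, from cell import robot, eyes gives the robot as it stands. The module is installed in compiled form; this text tells all that it offers.
- The arm moves only by the shell command python3 -m handwheel 'ROWS' [FORCE]. ROWS is a JSON object of lists of equal length, an entry for each row: "fingers": the opening in per cent of the stroke, from 0 (shut) to 100 (fully open); "dp": the shift along the tool's x, y, z in m, a list of three; "twist": the turn about the tool's z in rad. In form: {"fingers": [fingers, ...], "dp": [[tx, ty, tz], ...], "twist": [twist, ...]}. A call has 1 to 12 rows; each row is the pose to reach, as a shift and turn from the pose measured when the call began, along the tool's axes at that moment; what a row does not reach only later rows make up. A row lasts 1/10 s, in which the tool goes at most 50 mm and 8.59 degrees, less where a joint would pass 70% of its speed; a pose out of reach is approached as far as the arm can. A call with a gripper value outside its range is refused whole. The fingers move at their own pace and stop on an object; FORCE is the grip in N (left out, the last holds). Time passes only in rows, so rows that repeat a pose let the fingers close. It gives the time, the measured TCP pose, the force and the opening at its end, in the units of the state.
- robot.sense(): the state, without advancing time (a new reading comes with each control period).
- eyes.capture(name): name is "scene" or "top" or "wrist"; returns a dict with "pixels" (384x512x3 uint8, red, green, blue), "intrinsics" (3x3 intrinsics, pixels), "extrinsics" (4x4, takes a point from camera to world coordinates). Camera axes: x right, y down, z forward; pixel columns grow to the right and rows downward; lengths in m; the calibration is good to about 2 mm. A picture is of the moment at which its call begins. There is no depth.
- robot.sign_off(): hands the job in, once; it reports no verdict.
The state is a dict: "clock": time; "joint_pos": joint angles; "dq": joint speeds; "joint_efforts": joint torques, N m; "tool_pos": TCP position; "orientation": TCP orientation; "force": force on the tool from outside, world axes, zero at the start; "ft_torque": the same for the moment, N m; "gripper_width": finger opening in m.
Only numpy, scipy, OpenCV 4.12 (cv2) and the standard library are available. Lean on these libraries where they do the work, as an engineer would, in place of code of your own. Each camera call takes 0.05 s, during which the arm holds its last target.

## Working session

There is one attempt and no reset: what is moved stays moved. The work goes in short steps, Python scripts to look and compute and a shell command to move; the robot and the scene stay as the last step left them, time stands still between calls to the robot, and variables do not carry over. Pictures are saved under pics/ and viewed, and the job is handed in when it is done.

```bash
mkdir -p pics; python3 - <<'E'
from cell import robot, eyes
import cv2,numpy as np
print(robot.sense())
for n in ["scene","top","wrist"]:
    c=eyes.capture(n); np.savez(f"pics/{n}0.npz",**c)
    cv2.imwrite(f"pics/{n}0.png",cv2.resize(c["pixels"][:,:,::-1],(800,600),interpolation=cv2.INTER_CUBIC)); print(n,c["intrinsics"].tolist(),np.round(c["extrinsics"],4).tolist())
E
```

```text
{'clock': 0.0, 'joint_pos': array([ 1.27798885e+00,  3.14215849e-01, -4.80767360e-02,  1.21015480e+00,
        6.54926939e-06,  1.57079315e+00]), 'dq': array([ 1.73692011e-03, -5.84120637e-04,  5.39123307e-04,  1.31710440e-03,
       -8.11521154e-05,  1.43350153e-03]), 'joint_efforts': array([-5.23040417e-04, -5.39579308e+01,  3.39755738e+01,  1.87825685e-02,
       -1.59151550e-04,  8.56113303e-06]), 'tool_pos': array([0.17302203, 0.57392993, 0.23044166]), 'orientation': array([ 2.52095377e+00,  1.87302943e+00, -2.08726080e-03]), 'force': array([ 0.36931129, -0.72177949,  0.10929211]), 'ft_torque': array([ 0.01335022, -0.00373438, -0.02937121]), 'gripper_width': 0.08534010879771373}
scene [[492.72243725544644, 0.0, 261.94880770856946], [0.0, 492.72243725544644, 198.3517322754315], [0.0, 0.0, 1.0]] [[0.893, 0.2721, -0.3584, 0.9543], [0.4497, -0.5657, 0.6912, -0.9952], [-0.0147, -0.7784, -0.6276, 0.9371], [0.0, 0.0, 0.0, 1.0]]
top [[496.39144252651596, 0.0, 255.75452702220662], [0.0, 496.39144252651596, 191.35973432688544], [0.0, 0.0, 1.0]] [[0.019, -0.9946, 0.1016, 0.35], [-0.9997, -0.0207, -0.0163, -0.0827], [0.0183, -0.1013, -0.9947, 1.5035], [0.0, 0.0, 0.0, 1.0]]
wrist [[275.66798065162385, 0.0, 250.6642230967581], [0.0, 275.66798065162385, 189.93478794615356], [0.0, 0.0, 1.0]] [[0.2881, 0.9186, 0.2706, 0.106], [0.9576, -0.2759, -0.0828, 0.5948], [-0.0014, 0.283, -0.9591, 0.3726], [0.0, 0.0, 0.0, 1.0]]
```

View pics/scene0.png

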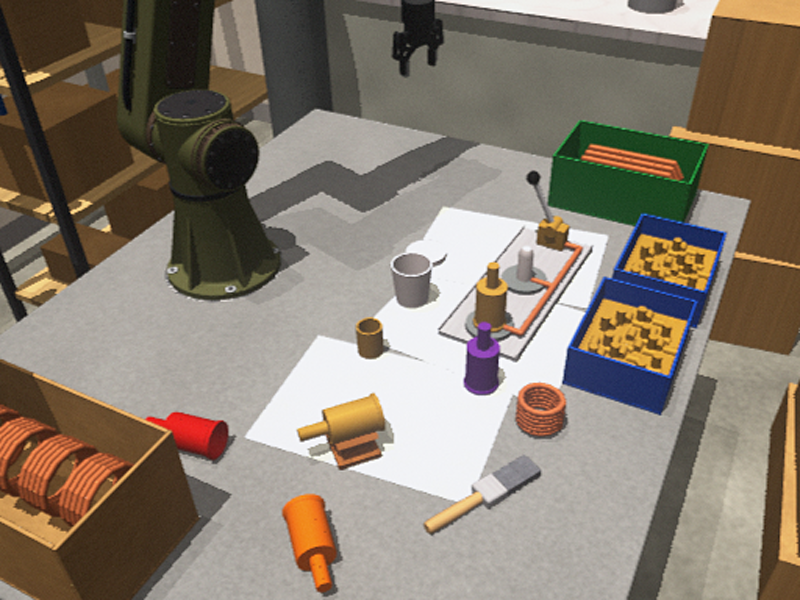

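View pics/top0.png

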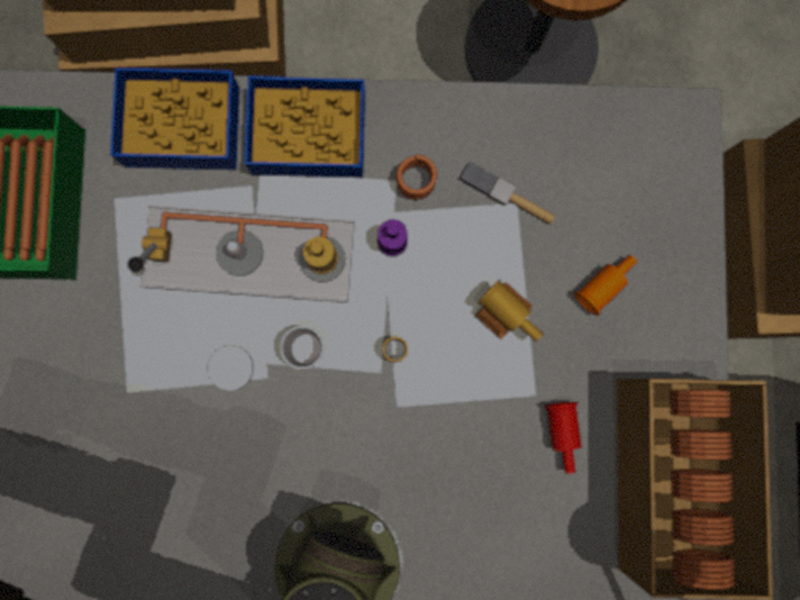

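View pics/wrist0.png

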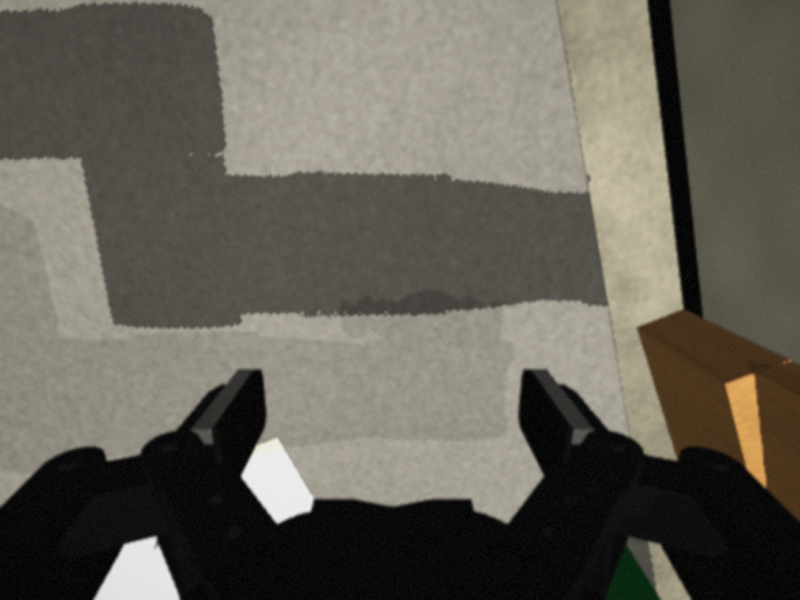

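The cup in the cradle is gold, at scene (345,420) and top (510,308), with its mouth up-left in the top view. 

Things it could be confused with, in top-view pixels:
- orange cup (603,287)
- red cup (565,432)
- purple cup (392,237)
- cup2 (320,252), brass but already on a peg
- sleeve (394,348), brass

The description points to the brass one in the cradle at (510,308). The empty peg is the left one, at top (237,248). I'll check both in a crop.

```bash
cat > h.py <<'E'
import numpy as np,cv2
def ld(n): return dict(np.load(f"pics/{n}.npz"))
def ray(c,u,v):
    K=c["intrinsics"];T=c["extrinsics"]
    d=T[:3,:3]@np.linalg.inv(K)@np.array([u,v,1.]); return T[:3,3],d/np.linalg.norm(d)
def onz(c,u,v,z):
    o,d=ray(c,u,v); return o+d*(z-o[2])/d[2]
def tri(rs):
    A=0;b=0
    for o,d in rs:
        P=np.eye(3)-np.outer(d,d);A=A+P;b=b+P@o
    p=np.linalg.solve(A,b); return p,[np.linalg.norm((np.eye(3)-np.outer(d,d))@(p-o)) for o,d in rs]
def proj(c,p):
    T=c["extrinsics"];q=c["intrinsics"]@(T[:3,:3].T@(np.array(p)-T[:3,3])); return q[:2]/q[2]
def crop(n,x0,y0,x1,y1,out,s):
    im=ld(n)["pixels"][y0:y1,x0:x1,::-1]; cv2.imwrite(f"pics/{out}.png",cv2.resize(im,None,fx=s,fy=s,interpolation=cv2.INTER_CUBIC))
E
python3 - <<'E'
from h import *
a=ld("top0")["pixels"][:,:,::-1];b=ld("scene0")["pixels"][:,:,::-1]
im=np.zeros((600,800,3),np.uint8)
def put(src,x0,y0,w,h,X,Y):
    r=cv2.resize(src[y0:y0+h,x0:x0+w],(400,300),interpolation=cv2.INTER_CUBIC); im[Y:Y+300,X:X+400]=r
put(a,290,165,80,60,0,0); put(a,75,120,160,120,400,0)
put(b,180,235,100,75,0,300); put(b,270,100,120,90+35,400,300)
cv2.imwrite("pics/crop0.png",im)
hsv=cv2.cvtColor(np.ascontiguousarray(a),cv2.COLOR_BGR2HSV)
for (u,v) in [(325,195),(343,211),(316,205),(205,161),(252,223)]: print(u,v,hsv[v,u])
E
```

```text
325 195 [ 21 173 149]
343 211 [ 20 178 129]
316 205 [ 14 171  94]
205 161 [ 21 164  81]
252 223 [110   5 147]
```

View pics/crop0.png

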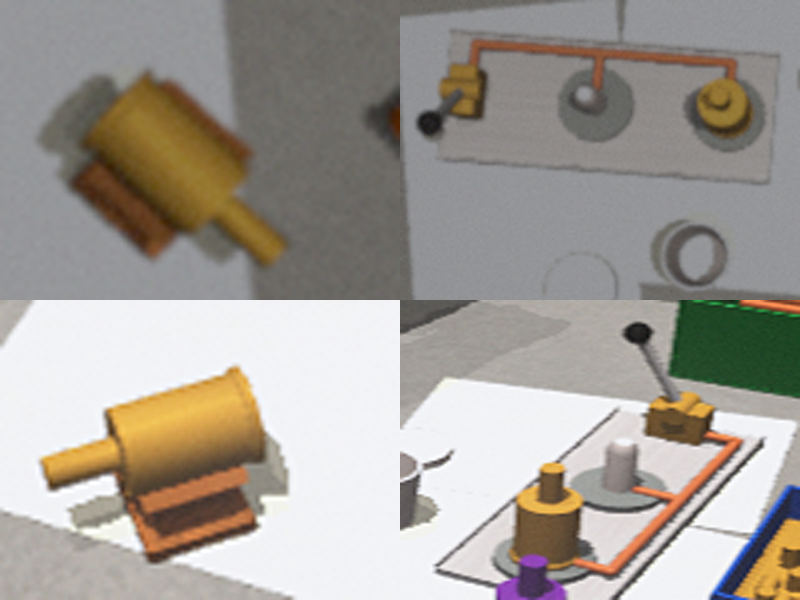

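The crop shows the brass cup with its stem to the lower right and mouth to the upper left. The left peg is empty, and the lever's black ball is at crop (430,122). Next I measure.

```bash
python3 - <<'E'
from h import *
t=ld("top0");s=ld("scene0")
def hsv(c): return cv2.cvtColor(c["pixels"],cv2.COLOR_RGB2HSV)
H=hsv(t)
m=((H[...,0]>=17)&(H[...,0]<=28)&(H[...,1]>110)).astype(np.uint8)
m=cv2.morphologyEx(m,cv2.MORPH_OPEN,np.ones((2,2)))
n,l,st,ce=cv2.connectedComponentsWithStats(m)
for i in range(1,n):
    if st[i,4]>40: print(i,st[i],ce[i].round(1))
k=l[195,325]; ys,xs=np.where(l==k)
P=np.array([onz(t,x,y,0.055) for x,y in zip(xs,ys)])[:,:2]
c=P.mean(0);w,V=np.linalg.eigh(np.cov((P-c).T));ax=V[:,1]
if ax[0]<0: ax=-ax
a=(P-c)@ax;b=(P-c)@[-ax[1],ax[0]]
print("cup c",c,"ax",ax,np.degrees(np.arctan2(ax[1],ax[0])),"len",a.min(),a.max())
# centre lines per slice
sl=[];
for q in np.arange(a.min(),a.max(),0.006):
    i=(a>=q)&(a<q+0.006)
    if i.sum()>2: sl.append((q+.003,b[i].min(),b[i].max(),(b[i].min()+b[i].max())/2))
print(np.round(sl,4))
# ball
for nm,cc,box in (("top",t,(75,155,100,180)),("scene",s,(330,105,350,125))):
    V_=hsv(cc)[...,2]; x0,y0,x1,y1=box
    mm=V_[y0:y1,x0:x1]<45; yy,xx=np.where(mm); print(nm,mm.sum(),xx.mean()+x0,yy.mean()+y0)
E
```

```text
14 [144   0  23  16 208] [155.7   6.6]
15 [167   0  11  18  87] [173.6   6.1]
17 [ 30   3  76  21 606] [67.  13.9]
28 [107   4  31  14 196] [122.1  11.1]
69 [ 85  26  95  18 564] [136.3  37.1]
83 [50 32 16 14 70] [59.7 40. ]
90 [67 36 16  7 54] [74.3 40.1]
103 [  79   52   68   48 3000] [112.5  75.7]
104 [ 162   57   69   48 3093] [196.5  81. ]
144 [329 126  26  17 113] [342.1 134. ]
169 [ 92 147  18  20 239] [101.4 156. ]
173 [195 153  22  23 368] [205.6 163.3]
194 [381 171  21  22 115] [390.7 183. ]
208 [308 182  40  37 632] [326.5 198.9]
223 [486 200  26  15 237] [498.6 207.3]
234 [415 244  14  10  55] [421.1 246.8]
241 [465 244  17   7  60] [473.6 246.4]
289 [414 277  16  20 123] [421.1 288.4]
325 [417 307  12  18  92] [421.7 314.9]
cup c [ 0.48002136 -0.31446845] ax [0.66201314 0.74949223] 48.54641251944434 len -0.0759200365975457 0.053153596495359556
[[-0.0729 -0.0077  0.009   0.0006]
 [-0.0669 -0.0082  0.0088  0.0003]
 [-0.0609 -0.0084  0.0084  0.    ]
 [-0.0549 -0.0088  0.0082 -0.0003]
 [-0.0489 -0.009   0.01    0.0005]
 [-0.0429 -0.0092  0.0095  0.0002]
 [-0.0369 -0.0076  0.0093  0.0009]
 [-0.0309 -0.0226  0.0215 -0.0006]
 [-0.0249 -0.027   0.0275  0.0002]
 [-0.0189 -0.0275  0.0272 -0.0001]
 [-0.0129 -0.0277  0.027  -0.0003]
 [-0.0069 -0.0259  0.0266  0.0004]
 [-0.0009 -0.0263  0.0264  0.0001]
 [ 0.0051 -0.0265  0.026  -0.0002]
 [ 0.0111 -0.0269  0.028   0.0006]
 [ 0.0171 -0.0271  0.0276  0.0002]
 [ 0.0231 -0.0274  0.0232 -0.0021]
 [ 0.0291 -0.0278  0.025  -0.0014]
 [ 0.0351 -0.026   0.0268  0.0004]
 [ 0.0411 -0.0262  0.0264  0.0001]
 [ 0.0471 -0.0264  0.0262 -0.0001]
 [ 0.0531 -0.012   0.0238  0.0059]]
top 53 86.58490566037736 168.60377358490567
scene 45 341.1111111111111 113.42222222222222
```

```bash
python3 - <<'E'
from h import *
t=ld("top0");s=ld("scene0")
print("ball",tri([ray(t,86.6,168.6),ray(s,341.1,113.4)]))
for nm,c,g in (("top",t,(153.4,161.2)),("scene",s,(335,179))):
    V=cv2.cvtColor(c["pixels"],cv2.COLOR_RGB2HSV)[...,2]
    x,y=map(int,g); print(nm); print(V[y-20:y+21:2, x-24:x+26:2])
E
```

```text
ball (array([0.54149156, 0.35753357, 0.15744786]), [np.float64(0.0014994788565018144), np.float64(0.001499478856501676)])
top
[[108 109 115 121 122 116 120 126 126 132 133 137 141 142 142 142 143 142
  142 137 135 135 134 137 130]
 [139 138 139 141 134 131 132 132 130 116 105 106 125 136 107 114 117 123
  119 124 121 125 129 133 139]
 [141 141 137 141 140 138 140 140 142 139 139 132 129 135 129 140 139 138
  137 136 131 134 135 137 118]
 [139 138 140 140 141 140 142 140 136 135 124 113 131 128 113 134 140 141
  140 141 144 141 139 139 140]
 [140 140 139 140 141 140 144 134 109 102 100 100 141 129 101 100 113 138
  140 144 140 142 141 143 142]
 [137 138 139 139 140 140 134 111 105 101 104  95 143 117 103 103  99 111
  133 142 141 142 142 142 141]
 [138 143 144 141 138 138 114 101 101  93  93  92 136 112 103 101  98 101
  112 135 137 141 140 141 138]
 [143 142 143 139 141 130 104  99  97 141 140 112 110  96 100 103 103 103
  103 121 142 140 138 142 143]
 [138 141 139 140 137 112 102  77 114 153 152 134  95  84  97  99 103 101
  106 106 140 141 142 138 138]
 [143 142 142 143 136 100 100
[... 2743 characters left out ...]
11 120  87  75  69  70  67  70 130 214
  225 231 223 109 191 222  61]
 [ 99 110 141 111  86  87  73 229 222 228 230 230 235 231 233 230 226 226
  228 235 136 172 226 133 181]
 [112 112 108 106  96  86  78 228 224 227 223 223 223 222 225 227 225 208
  236 184  87 229 167  72 250]
 [112 112 108 106  97  89  94 230 227 227 225 225 225 224 225 225 222 232
  215  92 221 204  69 216 246]
 [114 112 107 102  94  86  96 230 226 225 225 225 223 223 226 224 226 231
  122 179 226 107 223 253 218]
 [114 109 108 104  93  83 124 232 227 222 226 227 225 227 224 214 236 171
  104 228 170 103 249 247 246]
 [115 114 106 102  93  85  91 227 227 227 225 224 224 226 208 236 204  93
  223 206  67 233 246 246 245]]
```

```bash
python3 - <<'E'
from h import *
from scipy.optimize import least_squares
t=ld("top0");s=ld("scene0")
def base(c,x0,y0,x1,y1,lo,hi,seed,name):
    hs=cv2.cvtColor(c["pixels"],cv2.COLOR_RGB2HSV); 
    m=((hs[...,2]<hi)&(hs[...,2]>lo)&(hs[...,1]<60)).astype(np.uint8); mm=np.zeros_like(m); mm[y0:y1,x0:x1]=m[y0:y1,x0:x1]
    mm=cv2.morphologyEx(mm,cv2.MORPH_OPEN,np.ones((3,3)))
    n,l,st,ce=cv2.connectedComponentsWithStats(mm); k=1+np.argmax(st[1:,4])
    cs,_=cv2.findContours((l==k).astype(np.uint8),cv2.RETR_EXTERNAL,cv2.CHAIN_APPROX_NONE)
    h=cv2.convexHull(max(cs,key=len))[:,0]
    P=np.array([onz(c,u,v,0.022) for u,v in h])[:,:2]
    r=least_squares(lambda q:np.hypot(P[:,0]-q[0],P[:,1]-q[1])-q[2],[*P.mean(0),.045],loss="soft_l1",f_scale=.002)
    print(name,st[k],r.x, np.abs(r.fun).mean())
base(t,134,144,174,180,60,124,None,"peg top")
base(t,190,146,226,182,60,124,None,"peg2 top")
base(s,315,160,352,188,110,175,None,"peg scene")
# tip of peg: top bright blob / scene 
p=[0.555,0.225,0.092]
for q in ([.0,.0,0],): pass
V=cv2.cvtColor(t["pixels"],cv2.COLOR_RGB2HSV)[...,2]
m=V[155:164,143:156]>122; y,x=np.where(m); u,v=x.mean()+143,y.mean()+155
print("tip blob",u,v,onz(t,u,v,.085))
E
```

```text
peg top [138 148  31  29 657] [0.58544526 0.20395563 0.0458059 ] 0.00044716137856056143
peg2 top [190 154  31  27 287] [0.57707381 0.04652124 0.04576754] 0.0013397394523323063
peg scene [322 163  24  24 328] [0.5868065  0.22302857 0.06005765] 0.004523859768548563
tip blob 148.5 157.33333333333334 [0.5869674  0.20495254 0.085     ]
```

```bash
cat > go.py <<'E'
import sys,numpy as np
from scipy.spatial.transform import Rotation as R
from cell import robot
def st(): 
    s=robot.sense(); M=R.from_rotvec(s["orientation"]).as_matrix(); return s,M
def info():
    s,M=st(); print("t",round(float(s["clock"]),2),"tcp",s["tool_pos"].round(4),"yaw",round(float(np.degrees(np.arctan2(M[1,0],M[0,0]))),2),"tilt",np.degrees(np.arccos(-M[2,2])).round(2),"F",s["force"].round(2),"T",s["ft_torque"].round(3),"w",round(float(s["gripper_width"]),4),"q",s["joint_pos"].round(2))
def dp(*ps):
    s,M=st()
    for p in ps: print(p,"->",(M.T@(np.array(p)-s["tool_pos"])).round(4))
if __name__=="__main__":
    info(); a=[float(x) for x in sys.argv[1:]]; dp(*[a[i:i+3] for i in range(0,len(a),3)])
E
python3 go.py .5 .15 .32 .4417 -.3579 .25
```

```text
t 0.15 tcp [0.1731 0.574  0.2306] yaw 73.22 tilt 0.08 F [-0.32 -0.09 -0.18] T [ 0.048  0.075 -0.01 ] w 0.0851 q [ 1.28  0.31 -0.05  1.21 -0.    1.57]
[0.5, 0.15, 0.32] -> [-0.3117  0.4354 -0.089 ]
[0.4417, -0.3579, 0.25] -> [-0.8148  0.5262 -0.0183]
```

```bash
python3 -m handwheel '{"fingers":[100,100,100,100,100,100,100,100,100,100,100,100],"dp":[[-0.02,0.03,-0.04],[-0.05,0.07,-0.08],[-0.08,0.11,-0.09],[-0.11,0.15,-0.09],[-0.14,0.19,-0.09],[-0.17,0.23,-0.09],[-0.2,0.27,-0.09],[-0.22,0.31,-0.09],[-0.25,0.35,-0.09],[-0.28,0.39,-0.09],[-0.31,0.43,-0.09],[-0.31,0.435,-0.09]],"twist":[0.1,0.2,0.3,0.4,0.5,0.6,0.7,0.8,0.9,1.0,1.1,1.2]}'; python3 go.py .4417 -.3579 .22
```

```text
clock: 1.35
tool_pos: [0.5019, 0.1479, 0.3206]
orientation: [3.137, 0.109, -0.001]
force: [-0.8, -0.2, 0.4]
gripper_width: 0.0853
t 1.35 tcp [0.5019 0.1479 0.3206] yaw 3.96 tilt 0.16 F [-0.78 -0.24  0.39] T [ 0.106  0.029 -0.041] w 0.0853 q [ 0.29  0.15 -0.06  1.37 -0.    1.79]
[0.4417, -0.3579, 0.22] -> [-0.095   0.5002  0.102 ]
```

```bash
python3 -m handwheel '{"fingers":[100,100,100,100,100,100,100,100,100,100,100,100],"dp":[[-0.01,0.04,0],[-0.02,0.09,0],[-0.03,0.13,0],[-0.04,0.18,0],[-0.05,0.23,0],[-0.055,0.28,0],[-0.065,0.32,0.01],[-0.075,0.37,0.02],[-0.08,0.42,0.04],[-0.09,0.46,0.07],[-0.095,0.5,0.1],[-0.095,0.5,0.102]],"twist":[0.1,0.2,0.3,0.4,0.5,0.6,0.7,0.79,0.794,0.794,0.794,0.794]}'; python3 -m handwheel '{"fingers":[100],"dp":[[0,0,0]],"twist":[0]}' ; python3 go.py .4417 -.3579 .1 .4417 -.3579 .036; python3 - <<'E'
from cell import eyes
import cv2,numpy as np
from h import *
for n in ["wrist"]:
    c=eyes.capture(n); np.savez(f"pics/{n}1.npz",**c)
    im=c["pixels"][:,:,::-1].copy()
    for p in ([.4298,-.3714,.055],[.4417,-.3579,.055],[.4298+.662*.13,-.3714+.7495*.13,.055]):
        u=proj(c,p);print(u); cv2.circle(im,tuple(int(x) for x in u),3,(255,0,0),1)
    cv2.imwrite(f"pics/{n}1.png",cv2.resize(im,(800,600)))
E
```

```text
clock: 2.55
tool_pos: [0.4393, -0.3603, 0.2159]
orientation: [2.933, -1.119, -0.007]
force: [0.8, 0.2, -0.2]
gripper_width: 0.0853
clock: 2.65
tool_pos: [0.4382, -0.3605, 0.2144]
orientation: [2.933, -1.123, -0.011]
force: [0.4, -0.2, 0.8]
gripper_width: 0.0856
t 2.65 tcp [ 0.4382 -0.3605  0.2144] yaw -41.89 tilt 0.4 F [ 0.35 -0.19  0.75] T [ 0.005 -0.001 -0.019] w 0.0856 q [-0.69  0.26 -0.15  1.16 -0.    1.62]
[0.4417, -0.3579, 0.1] -> [ 0.0015 -0.0046  0.1144]
[0.4417, -0.3579, 0.036] -> [ 0.0019 -0.0048  0.1784]
[251.04326971 187.81429797]
[250.9208787  172.35989996]
[250.18641468  63.29471947]
```

View pics/wrist1.png

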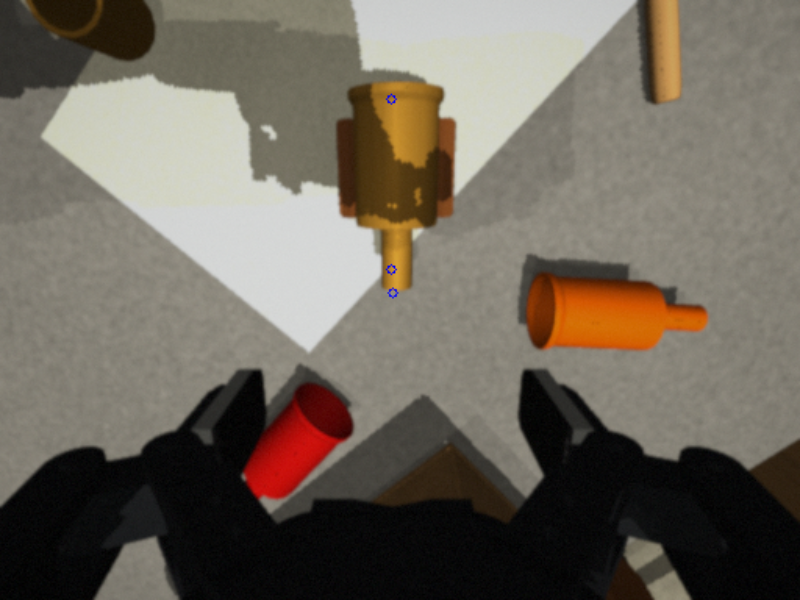

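The wrist view shows the stem at (397,240–288) between the jaws, about 2–4 mm to tool +x of my estimate. I add a small correction and descend.

```bash
python3 -m handwheel '{"fingers":[100,100,100,100,100,100,100,100,100],"dp":[[0.002,-0.002,0.03],[0.004,-0.004,0.06],[0.004,-0.004,0.09],[0.004,-0.004,0.12],[0.004,-0.004,0.145],[0.004,-0.004,0.165],[0.004,-0.004,0.178],[0.004,-0.004,0.178],[0.004,-0.004,0.178]],"twist":[0,0,0,0,0,0,0,0,0]}'; python3 go.py; python3 - <<'E'
from cell import eyes
import cv2,numpy as np
for n in ["wrist"]:
    c=eyes.capture(n); np.savez(f"pics/{n}2.npz",**c)
    cv2.imwrite(f"pics/{n}2.png",cv2.resize(c["pixels"][:,:,::-1],(800,600)))
E
```

```text
clock: 3.6
tool_pos: [0.4436, -0.3595, 0.0378]
orientation: [2.933, -1.12, -0.009]
force: [1.3, -0.6, 0.1]
gripper_width: 0.0853
t 3.6 tcp [ 0.4436 -0.3595  0.0378] yaw -41.8 tilt 0.34 F [ 1.27 -0.63  0.13] T [ 0.083 -0.051 -0.006] w 0.0853 q [-0.68  0.41 -0.38  0.79 -0.    1.62]
```

View pics/wrist2.png

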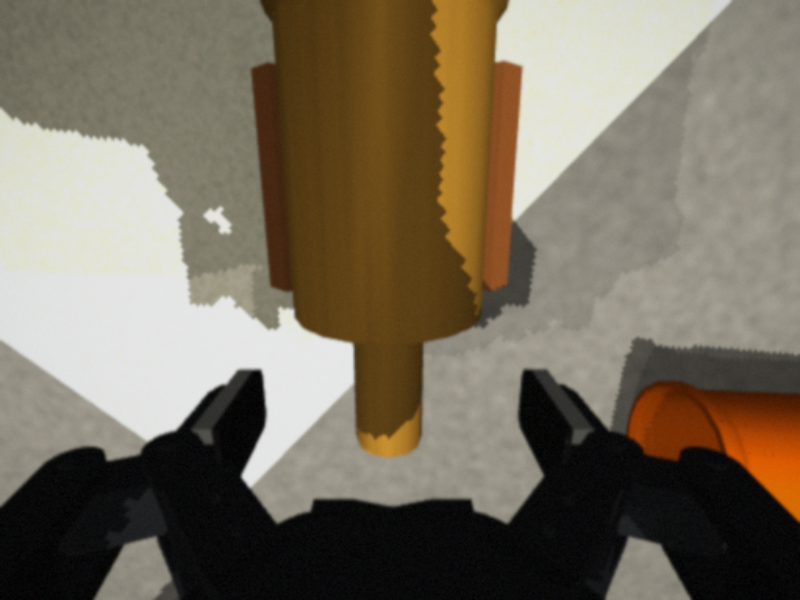

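The stem is centred between the fingers, with its end at about (388,450). I close gently at 20 N so that the cup can pivot.

```bash
python3 -m handwheel '{"fingers":[60,40,20,0,0,0,0,0,0,0],"dp":[[0,0,0],[0,0,0],[0,0,0],[0,0,0],[0,0,0],[0,0,0],[0,0,0],[0,0,0],[0,0,0],[0,0,0]],"twist":[0,0,0,0,0,0,0,0,0,0]}' 20; python3 go.py;  python3 -m handwheel '{"fingers":[0,0,0,0,0,0],"dp":[[0,0,-0.01],[0,0,-0.02],[0,0,-0.03],[0,0,-0.04],[0,0,-0.05],[0,0,-0.05]],"twist":[0,0,0,0,0,0]}'; python3 go.py; python3 - <<'E'
from cell import eyes
import cv2,numpy as np
for n in ["wrist","scene"]:
    c=eyes.capture(n); np.savez(f"pics/{n}3.npz",**c)
    im=c["pixels"][:,:,::-1]
    if n=="scene": im=im[160:360,120:400]
    cv2.imwrite(f"pics/{n}3.png",cv2.resize(im,(800,600)))
E
```

```text
clock: 4.65
tool_pos: [0.4431, -0.3596, 0.0379]
orientation: [2.933, -1.12, -0.01]
force: [-4.0, 1.5, 4.4]
gripper_width: 0.0212
t 4.65 tcp [ 0.4431 -0.3596  0.0379] yaw -41.81 tilt 0.37 F [-4.03  1.51  4.41] T [0.437 0.911 0.174] w 0.0212 q [-0.68  0.41 -0.38  0.79 -0.    1.62]
clock: 5.25
tool_pos: [0.4447, -0.3605, 0.09]
orientation: [2.932, -1.12, -0.005]
force: [-0.3, -0.6, -2.1]
gripper_width: 0.0215
t 5.25 tcp [ 0.4447 -0.3605  0.09  ] yaw -41.81 tilt 0.24 F [-0.33 -0.59 -2.15] T [-0.124  0.1   -0.033] w 0.0215 q [-0.68  0.36 -0.32  0.89 -0.    1.62]
```

View pics/wrist3.png

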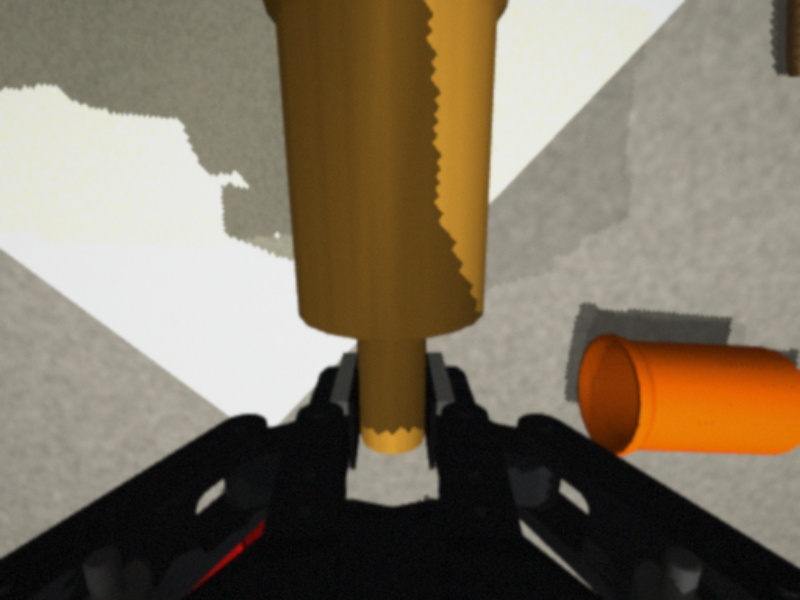

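View pics/scene3.png

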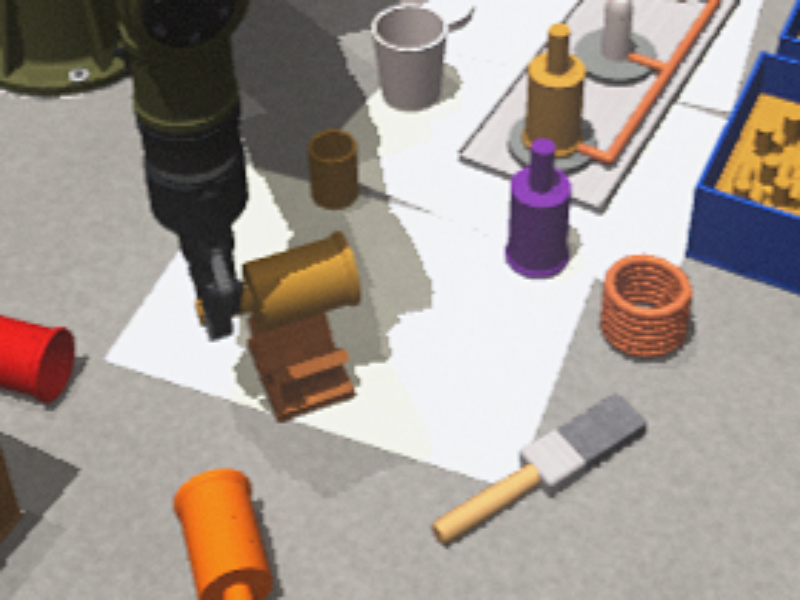

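The wrist and scene views show the cup held level, so friction holds it against its own weight. I'll lift gently and then do a fast down-up stroke, so that inertia swings the mouth down.

```bash
python3 -m handwheel '{"fingers":[0,0,0,0,0,0,0,0,0,0,0,0],"dp":[[0,0,-0.03],[0,0,-0.06],[0,0,-0.09],[0,0,-0.11],[0,0,-0.12],[0,0,-0.09],[0,0,-0.04],[0,0,-0.09],[0,0,-0.12],[0,0,-0.14],[0,0,-0.15],[0,0,-0.15]],"twist":[0,0,0,0,0,0,0,0,0,0,0,0]}'; python3 go.py; python3 - <<'E'
from cell import eyes
import cv2,numpy as np
from h import *
for n in ["wrist","scene"]:
    c=eyes.capture(n); np.savez(f"pics/{n}4.npz",**c)
    im=c["pixels"][:,:,::-1]
    if n=="scene": im=im[110:310,120:400]
    cv2.imwrite(f"pics/{n}4.png",cv2.resize(im,(800,600)))
t=ld("top0")
for nm,(u,v) in dict(red_mouth=(563,404),red_stem=(570,472),purple=(392,240),sleeve=(394,348),coil=(416,180),brush_end=(552,218),or_mouth=(587,303),or_stem=(632,262),cr1=(480,308),cr2=(498,334),cr3=(532,294),boxcorner=(617,380)).items(): print(nm,onz(t,u*.64,v*.64,.03).round(3))
E
```

```text
clock: 6.55
tool_pos: [0.445, -0.3601, 0.2388]
orientation: [2.932, -1.12, -0.007]
force: [0.1, -0.6, -1.6]
gripper_width: 0.0217
t 6.55 tcp [ 0.445  -0.3601  0.2388] yaw -41.81 tilt 0.28 F [ 0.1  -0.61 -1.58] T [-0.06   0.02  -0.009] w 0.0217 q [-0.68  0.26 -0.1   1.21 -0.    1.62]
red_mouth [ 0.307 -0.42   0.03 ]
red_stem [ 0.181 -0.432  0.03 ]
purple [ 0.614 -0.09   0.03 ]
sleeve [ 0.407 -0.098  0.03 ]
coil [ 0.733 -0.134  0.03 ]
brush_end [ 0.664 -0.399  0.03 ]
or_mouth [ 0.5   -0.466  0.03 ]
or_stem [ 0.582 -0.554  0.03 ]
cr1 [ 0.486 -0.261  0.03 ]
cr2 [ 0.437 -0.296  0.03 ]
cr3 [ 0.515 -0.36   0.03 ]
boxcorner [ 0.354 -0.523  0.03 ]
```

View pics/wrist4.png

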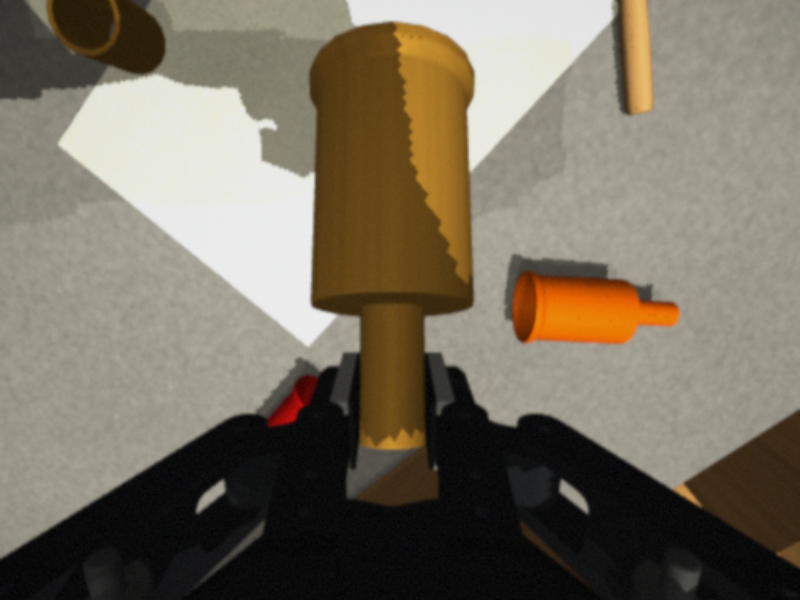

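View pics/scene4.png

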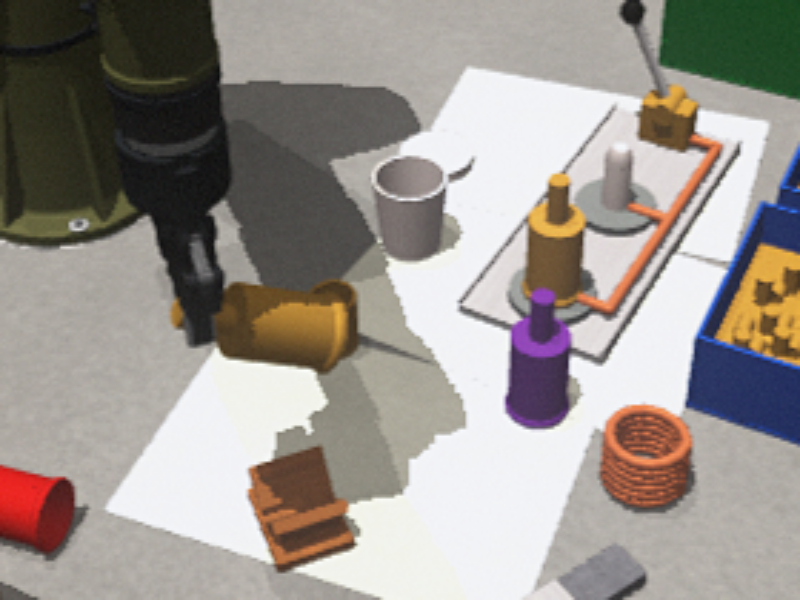

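One stroke tilted the cup about 25–30° mouth down and the stem hasn't slipped. I'll do more strokes, from higher up.

```bash
python3 -m handwheel '{"fingers":[0,0,0,0,0,0,0,0,0,0,0,0],"dp":[[0,0,-0.03],[0,0,-0.06],[0,0,-0.08],[0,0,-0.06],[0,0,-0.01],[0,0,-0.06],[0,0,-0.09],[0,0,-0.1],[0,0,-0.07],[0,0,-0.02],[0,0,-0.07],[0,0,-0.1]],"twist":[0,0,0,0,0,0,0,0,0,0,0,0]}';python3 -m handwheel '{"fingers":[0,0],"dp":[[0,0,0],[0,0,0]],"twist":[0,0]}'; python3 go.py; python3 - <<'E'
from cell import eyes
import cv2,numpy as np
ims=[]
for n in ["wrist","scene"]:
    c=eyes.capture(n); np.savez(f"pics/{n}5.npz",**c)
    im=c["pixels"][:,:,::-1]
    if n=="scene": im=im[80:230,120:320]
    ims.append(cv2.resize(im,(400,300)))
cv2.imwrite(f"pics/c5.png",np.hstack(ims))
E
```

```text
clock: 7.85
tool_pos: [0.4371, -0.3533, 0.3262]
orientation: [-2.929, 1.119, 0.049]
force: [1.7, -2.5, 1.8]
gripper_width: 0.021
clock: 8.05
tool_pos: [0.437, -0.3532, 0.325]
orientation: [-2.928, 1.118, 0.051]
force: [-0.1, -0.8, -1.6]
gripper_width: 0.021
t 8.05 tcp [ 0.437  -0.3532  0.325 ] yaw -41.81 tilt 1.91 F [-0.11 -0.76 -1.61] T [-0.043  0.021  0.024] w 0.021 q [-0.68  0.25  0.08  1.43 -0.    1.62]
```

View pics/c5.png

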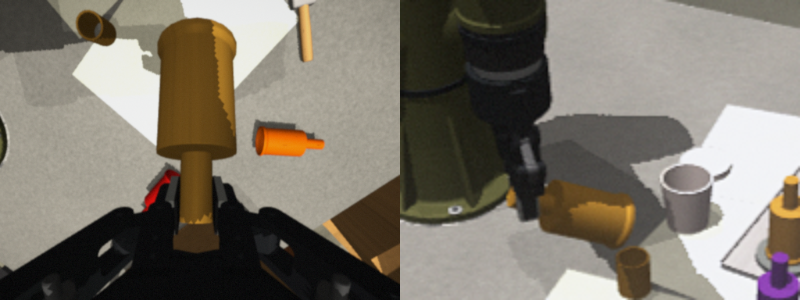

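```bash
python3 - <<'E'
from h import *
s=ld("scene5"); w=ld("wrist5")
g=np.array([.437,-.3532,.325])+np.array([0,0,.019]); ax=np.array([.662,.7495,0])
for th in range(10,70,10):
    r=np.radians(th); d=ax*np.cos(r)-np.array([0,0,np.sin(r)]); 
    p=g+d*.112; q=g-d*.018; k=g+d*.027
    f=lambda u:(2*(u[0]-120)+400,2*(u[1]-80)) 
    print(th,np.round(f(proj(s,p))),np.round(f(proj(s,q))),"wrist mouth/endstem(400w)",np.round(proj(w,p)*400/512),np.round(proj(w,k)*400/512))
E
python3 go.py .395 -.410 .15 .395 -.41 .1
```

```text
10 [625. 186.] [504. 197.] wrist mouth/endstem(400w) [192.  18.] [193. 162.]
20 [622. 201.] [505. 194.] wrist mouth/endstem(400w) [194.  35.] [193. 161.]
30 [616. 216.] [506. 191.] wrist mouth/endstem(400w) [195.  52.] [193. 162.]
40 [607. 230.] [507. 189.] wrist mouth/endstem(400w) [196.  69.] [194. 163.]
50 [595. 243.] [509. 187.] wrist mouth/endstem(400w) [196.  86.] [194. 166.]
60 [582. 255.] [511. 185.] wrist mouth/endstem(400w) [197. 102.] [194. 170.]
t 8.15 tcp [ 0.4374 -0.3536  0.3254] yaw -41.82 tilt 1.85 F [ 0.   -0.53 -1.41] T [-0.095  0.023  0.005] w 0.0212 q [-0.68  0.25  0.08  1.43 -0.    1.62]
[0.395, -0.41, 0.15] -> [0.0116 0.0694 0.1755]
[0.395, -0.41, 0.1] -> [0.0131 0.0691 0.2254]
```

Tilt is about 33°. I'll use the fixed cradle's near face as a stop: retreat behind it, lower the rim to about 35 mm, then advance while rising so the mouth gets pushed under.

```bash
python3 -m handwheel '{"fingers":[0,0,0,0,0,0,0,0,0,0,0],"dp":[[0.003,0.02,0.01],[0.006,0.04,0.03],[0.009,0.06,0.06],[0.011,0.069,0.09],[0.012,0.069,0.13],[0.012,0.069,0.16],[0.012,0.069,0.19],[0.013,0.069,0.21],[0.013,0.069,0.22],[0.013,0.069,0.225],[0.013,0.069,0.225]],"twist":[0,0,0,0,0,0,0,0,0,0,0]}';  python3 go.py .433 -.367 .125 .442 -.357 .14; python3 - <<'E'
from cell import eyes
import cv2,numpy as np
ims=[]
for n in ["wrist","scene"]:
    c=eyes.capture(n); np.savez(f"pics/{n}6.npz",**c)
    im=c["pixels"][:,:,::-1]
    if n=="scene": im=im[170:320,120:320]
    ims.append(cv2.resize(im,(400,300)))
cv2.imwrite(f"pics/c6.png",np.hstack(ims))
E
```

```text
clock: 9.25
tool_pos: [0.3952, -0.41, 0.1004]
orientation: [-2.929, 1.119, 0.049]
force: [0.6, 0.4, -1.7]
gripper_width: 0.0217
t 9.25 tcp [ 0.3952 -0.41    0.1004] yaw -41.81 tilt 1.84 F [ 0.62  0.36 -1.75] T [-0.138  0.041 -0.003] w 0.0217 q [-0.8   0.37 -0.28  0.95 -0.01  1.5 ]
[0.433, -0.367, 0.125] -> [-0.0013 -0.0571 -0.0249]
[0.442, -0.357, 0.14] -> [-0.0017 -0.0705 -0.0399]
```

View pics/c6.png

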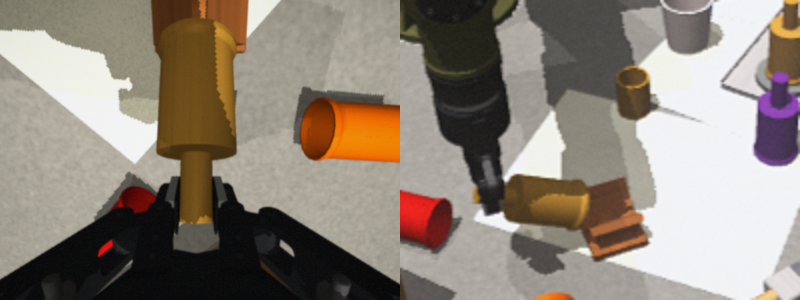

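```bash
python3 -m handwheel '{"fingers":[0,0,0,0,0,0,0,0],"dp":[[0,-0.008,-0.005],[0,-0.014,-0.01],[0,-0.02,-0.015],[0,-0.025,-0.02],[-0.001,-0.03,-0.025],[-0.001,-0.035,-0.028],[-0.001,-0.04,-0.03],[-0.001,-0.04,-0.03]],"twist":[0,0,0,0,0,0,0,0]}';  python3 go.py; python3 - <<'E'
from cell import eyes
import cv2,numpy as np
ims=[]
for n in ["wrist","scene"]:
    c=eyes.capture(n); np.savez(f"pics/{n}7.npz",**c)
    im=c["pixels"][:,:,::-1]
    if n=="scene": im=im[170:320,120:320]
    ims.append(cv2.resize(im,(400,300)))
cv2.imwrite(f"pics/c7.png",np.hstack(ims))
E
```

```text
clock: 10.15
tool_pos: [0.423, -0.3801, 0.1316]
orientation: [-2.93, 1.118, 0.046]
force: [-0.5, 0.2, -1.7]
gripper_width: 0.0214
t 10.15 tcp [ 0.423  -0.3801  0.1316] yaw -41.77 tilt 1.72 F [-0.55  0.17 -1.69] T [-0.095  0.004  0.026] w 0.0214 q [-0.73  0.34 -0.25  1.01 -0.01  1.57]
```

View pics/c7.png

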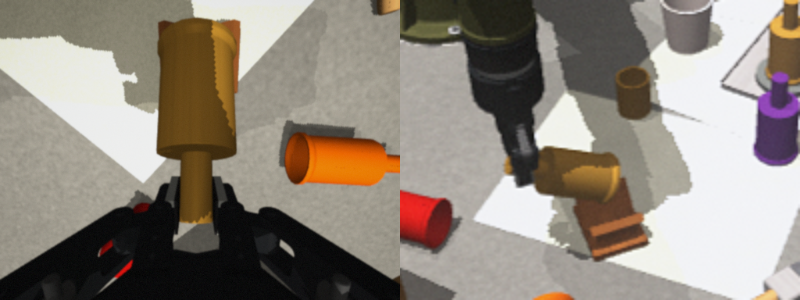

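It passed over the V notch with no contact. I retreat and repeat 20 mm lower.

```bash
python3 -m handwheel '{"fingers":[0,0,0,0,0,0,0],"dp":[[0,0.02,0],[0,0.04,0.01],[0,0.045,0.03],[0,0.045,0.045],[0,0.045,0.051],[0,0.045,0.051],[0,0.045,0.051]],"twist":[0,0,0,0,0,0,0]}';  python3 go.py; python3 -m handwheel '{"fingers":[0,0,0,0,0,0,0,0,0],"dp":[[0,-0.008,0],[0,-0.013,0],[0,-0.018,-0.005],[0,-0.022,-0.012],[0,-0.026,-0.02],[-0.001,-0.03,-0.026],[-0.001,-0.035,-0.03],[-0.001,-0.04,-0.033],[-0.001,-0.04,-0.033]],"twist":[0,0,0,0,0,0,0,0,0]}';  python3 go.py; python3 - <<'E'
from cell import eyes
import cv2,numpy as np
ims=[]
for n in ["wrist","scene"]:
    c=eyes.capture(n); np.savez(f"pics/{n}8.npz",**c)
    im=c["pixels"][:,:,::-1]
    if n=="scene": im=im[170:320,120:320]
    ims.append(cv2.resize(im,(400,300)))
cv2.imwrite(f"pics/c8.png",np.hstack(ims))
E
```

```text
clock: 10.95
tool_pos: [0.3913, -0.4133, 0.0809]
orientation: [-2.93, 1.119, 0.047]
force: [0.2, 0.3, -2.6]
gripper_width: 0.0212
t 10.95 tcp [ 0.3913 -0.4133  0.0809] yaw -41.8 tilt 1.74 F [ 0.18  0.31 -2.61] T [-0.101 -0.017 -0.05 ] w 0.0212 q [-0.81  0.38 -0.31  0.91 -0.01  1.49]
clock: 11.85
tool_pos: [0.4193, -0.3846, 0.1153]
orientation: [-2.933, 1.119, 0.043]
force: [-1.8, -6.5, 2.8]
gripper_width: 0.0215
t 11.85 tcp [ 0.4193 -0.3846  0.1153] yaw -41.77 tilt 1.56 F [-1.8  -6.45  2.8 ] T [-1.401  0.45  -0.016] w 0.0215 q [-0.74  0.35 -0.27  0.98 -0.01  1.56]
```

View pics/c8.png

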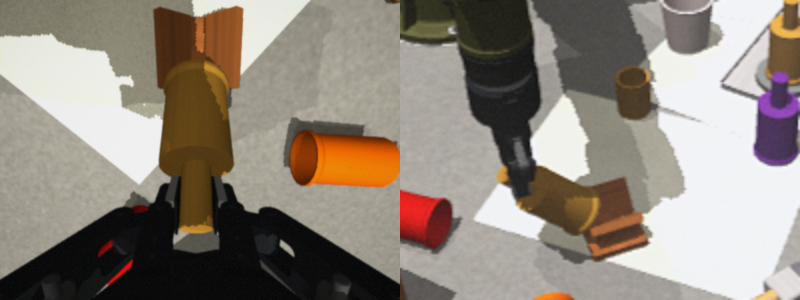

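The cup now hangs about 60° mouth down, with the rim against the cradle face. I continue.

```bash
python3 -m handwheel '{"fingers":[0,0,0,0,0,0,0,0,0,0],"dp":[[0,-0.006,-0.004],[0,-0.012,-0.008],[0,-0.018,-0.01],[0,-0.024,-0.012],[0,-0.029,-0.012],[0,-0.034,-0.012],[0,-0.038,-0.012],[0,-0.042,-0.012],[0,-0.045,-0.012],[0,-0.045,-0.012]],"twist":[0,0,0,0,0,0,0,0,0,0]}';  python3 go.py; python3 - <<'E'
from cell import eyes
import cv2,numpy as np
ims=[]
for n in ["wrist","scene"]:
    c=eyes.capture(n); np.savez(f"pics/{n}9.npz",**c)
    im=c["pixels"][:,:,::-1]
    if n=="scene": im=im[170:320,120:320]
    ims.append(cv2.resize(im,(400,300)))
cv2.imwrite(f"pics/c9.png",np.hstack(ims))
E
```

```text
clock: 12.95
tool_pos: [0.45, -0.3539, 0.1311]
orientation: [2.93, -1.119, -0.037]
force: [-10.1, -6.0, 25.8]
gripper_width: 0.0207
t 12.95 tcp [ 0.45   -0.3539  0.1311] yaw -41.79 tilt 1.37 F [-10.06  -5.99  25.81] T [-1.291  2.503  0.134] w 0.0207 q [-0.66  0.34 -0.25  1.01 -0.01  1.64]
```

View pics/c9.png

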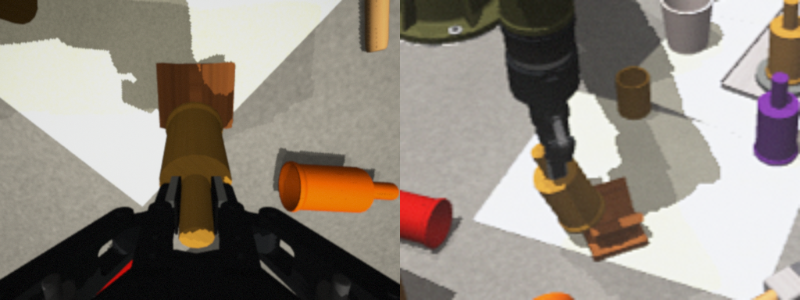

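```bash
python3 -m handwheel '{"fingers":[0,0,0,0],"dp":[[0,0,-0.006],[0,0,-0.012],[0,0,-0.016],[0,0,-0.016]],"twist":[0,0,0,0]}';  python3 go.py; python3 - <<'E'
from cell import eyes,robot
import cv2,numpy as np
from h import *
ims=[]
for n in ["wrist","scene"]:
    c=eyes.capture(n); np.savez(f"pics/{n}10.npz",**c)
    im=c["pixels"][:,:,::-1]
    if n=="scene": im=im[180:280,170:303]
    ims.append(cv2.resize(im,(400,300)))
cv2.imwrite(f"pics/c10.png",np.hstack(ims))
g=robot.sense()["tool_pos"]+np.array([0,0,.019]); ax=np.array([.662,.7495,0])
for th in range(50,100,10):
    r=np.radians(th); d=ax*np.cos(r)-np.array([0,0,np.sin(r)])
    f=lambda u:((u-np.array([170,180]))*3+np.array([400,0])).round()
    print(th,f(proj(c,g-.018*d)),f(proj(c,g+.027*d)),f(proj(c,g+.112*d)))
E
```

```text
clock: 13.45
tool_pos: [0.4506, -0.3534, 0.1471]
orientation: [2.932, -1.118, -0.037]
force: [0.4, -0.3, -1.6]
gripper_width: 0.0213
t 13.45 tcp [ 0.4506 -0.3534  0.1471] yaw -41.77 tilt 1.36 F [ 0.42 -0.27 -1.64] T [0.005 0.02  0.009] w 0.0213 q [-0.66  0.33 -0.23  1.04 -0.01  1.64]
50 [458. 180.] [500. 202.] [573. 242.]
60 [462. 177.] [496. 206.] [555. 257.]
70 [465. 175.] [490. 210.] [535. 271.]
80 [469. 173.] [485. 212.] [513. 282.]
90 [473. 171.] [479. 215.] [489. 290.]
```

View pics/c10.png

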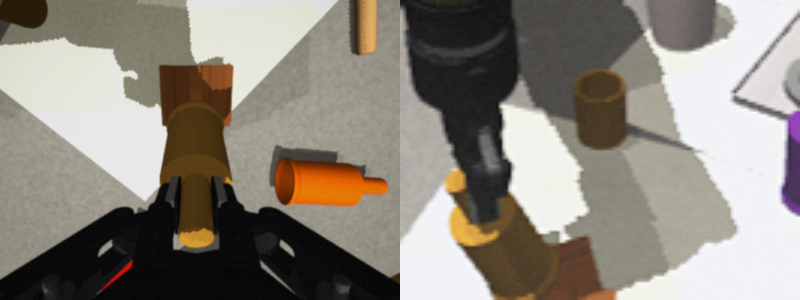

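```bash
python3 -m handwheel '{"fingers":[0,0,0,0,0,0,0,0],"dp":[[0,0,0.006],[0,-0.005,0.008],[0,-0.01,0.008],[0,-0.015,0.008],[0,-0.02,0.008],[0,-0.025,0.006],[0,-0.03,0.004],[0,-0.03,0.004]],"twist":[0,0,0,0,0,0,0,0]}';  python3 go.py; python3 - <<'E'
from cell import eyes,robot
import cv2,numpy as np
from h import *
ims=[]
for n in ["wrist","scene"]:
    c=eyes.capture(n); np.savez(f"pics/{n}11.npz",**c)
    im=c["pixels"][:,:,::-1]
    if n=="scene": im=im[180:280,170:303]
    ims.append(cv2.resize(im,(400,300)))
cv2.imwrite(f"pics/c11.png",np.hstack(ims))
g=robot.sense()["tool_pos"]+np.array([0,0,.019]); ax=np.array([.662,.7495,0])
for th in range(60,100,10):
    r=np.radians(th); d=ax*np.cos(r)-np.array([0,0,np.sin(r)])
    f=lambda u:((u-np.array([170,180]))*3+np.array([400,0])).round()
    print(th,f(proj(c,g-.018*d)),f(proj(c,g+.027*d)),f(proj(c,g+.112*d)))
E
```

```text
clock: 14.35
tool_pos: [0.4709, -0.3307, 0.1427]
orientation: [2.932, -1.117, -0.037]
force: [-0.6, 0.2, -0.9]
gripper_width: 0.0208
t 14.35 tcp [ 0.4709 -0.3307  0.1427] yaw -41.73 tilt 1.35 F [-0.63  0.2  -0.95] T [-0.064  0.016 -0.03 ] w 0.0208 q [-0.61  0.34 -0.22  1.03 -0.01  1.69]
60 [501. 171.] [534. 200.] [591. 251.]
70 [505. 168.] [529. 203.] [571. 264.]
80 [508. 166.] [523. 206.] [549. 275.]
90 [512. 165.] [517. 208.] [526. 283.]
```

View pics/c11.png

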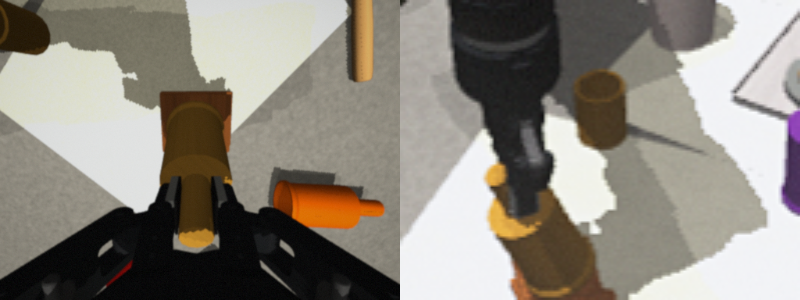

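Tilt is about 67°, and the rim has moved into the V. I'll lift over the cradle and finish the turn by dragging the lower rim along the free table beyond it. That self-aligns once the tilt passes about 75°.

```bash
python3 -m handwheel '{"fingers":[0,0,0,0,0,0,0,0,0,0,0],"dp":[[0,0,-0.02],[0,0,-0.04],[0,-0.01,-0.05],[0,-0.03,-0.05],[0,-0.05,-0.05],[0,-0.075,-0.05],[0,-0.1,-0.05],[0,-0.11,-0.03],[0,-0.11,0],[0,-0.11,0.02],[0,-0.11,0.025]],"twist":[0,0,0,0,0,0,0,0,0,0,0]}';  python3 go.py; python3 -m handwheel '{"fingers":[0,0,0,0],"dp":[[0,0,0.003],[0,0,0.007],[0,0,0.01],[0,0,0.01]],"twist":[0,0,0,0]}'; python3 - <<'E'
from cell import eyes,robot
import cv2,numpy as np
from h import *
ims=[]
for n in ["wrist","scene"]:
    c=eyes.capture(n); np.savez(f"pics/{n}12.npz",**c)
    im=c["pixels"][:,:,::-1]
    if n=="scene": im=im[160:260,200:333]
    ims.append(cv2.resize(im,(400,300)))
cv2.imwrite(f"pics/c12.png",np.hstack(ims))
g=robot.sense()["tool_pos"]+np.array([0,0,.019]); ax=np.array([.662,.7495,0])
for th in range(60,100,10):
    r=np.radians(th); d=ax*np.cos(r)-np.array([0,0,np.sin(r)])
    f=lambda u:((u-np.array([200,160]))*3+np.array([400,0])).round()
    print(th,f(proj(c,g-.018*d)),f(proj(c,g+.027*d)),f(proj(c,g+.112*d)))
E
```

```text
clock: 15.55
tool_pos: [0.5413, -0.2473, 0.113]
orientation: [2.932, -1.117, -0.045]
force: [-0.6, 1.0, -1.9]
gripper_width: 0.0213
t 15.55 tcp [ 0.5413 -0.2473  0.113 ] yaw -41.74 tilt 1.66 F [-0.62  1.   -1.86] T [-0.015  0.04  -0.001] w 0.0213 q [-0.43  0.4  -0.2   1.   -0.01  1.87]
clock: 15.95
tool_pos: [0.5412, -0.2475, 0.1034]
orientation: [2.932, -1.118, -0.044]
force: [-0.5, -0.1, -1.8]
gripper_width: 0.0212
60 [549. 228.] [576. 256.] [624. 304.]
70 [552. 226.] [571. 259.] [605. 317.]
80 [556. 224.] [566. 261.] [585. 328.]
90 [559. 222.] [561. 263.] [563. 335.]
```

View pics/c12.png

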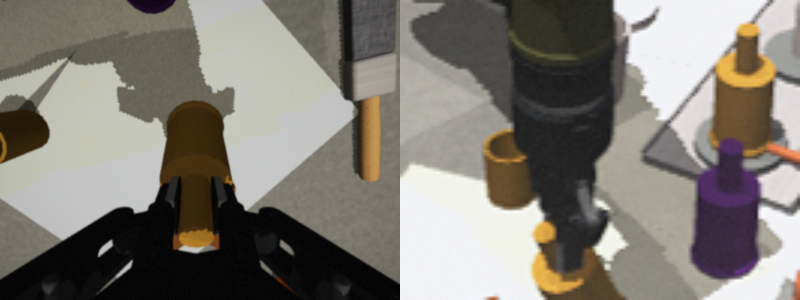

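```bash
python3 -m handwheel '{"fingers":[0,0,0,0,0,0,0,0,0,0],"dp":[[0,-0.002,0.003],[0,-0.006,0.006],[0,-0.01,0.008],[0,-0.014,0.009],[0,-0.018,0.01],[0,-0.022,0.01],[0,-0.026,0.01],[0,-0.03,0.01],[0,-0.034,0.01],[0,-0.034,0.01]],"twist":[0,0,0,0,0,0,0,0,0,0]}';  python3 go.py;  python3 - <<'E'
from cell import eyes,robot
import cv2,numpy as np
from h import *
ims=[]
for n in ["wrist","scene"]:
    c=eyes.capture(n); np.savez(f"pics/{n}13.npz",**c)
    im=c["pixels"][:,:,::-1]
    if n=="scene": im=im[160:260,200:333]
    ims.append(cv2.resize(im,(400,300)))
cv2.imwrite(f"pics/c13.png",np.hstack(ims))
g=robot.sense()["tool_pos"]+np.array([0,0,.019]); ax=np.array([.662,.7495,0])
for th in range(60,100,10):
    r=np.radians(th); d=ax*np.cos(r)-np.array([0,0,np.sin(r)])
    f=lambda u:((u-np.array([200,160]))*3+np.array([400,0])).round()
    print(th,f(proj(c,g-.018*d)),f(proj(c,g+.027*d)),f(proj(c,g+.112*d)))
E
```

```text
clock: 17.05
tool_pos: [0.5642, -0.222, 0.0932]
orientation: [2.932, -1.117, -0.043]
force: [0.1, -1.9, 3.7]
gripper_width: 0.021
t 17.05 tcp [ 0.5642 -0.222   0.0932] yaw -41.72 tilt 1.58 F [ 0.14 -1.94  3.71] T [-0.544  0.25  -0.002] w 0.021 q [-0.37  0.43 -0.2   0.96 -0.    1.93]
60 [589. 226.] [615. 254.] [661. 302.]
70 [592. 224.] [610. 257.] [642. 314.]
80 [596. 222.] [605. 259.] [622. 325.]
90 [599. 221.] [600. 261.] [601. 332.]
```

View pics/c13.png

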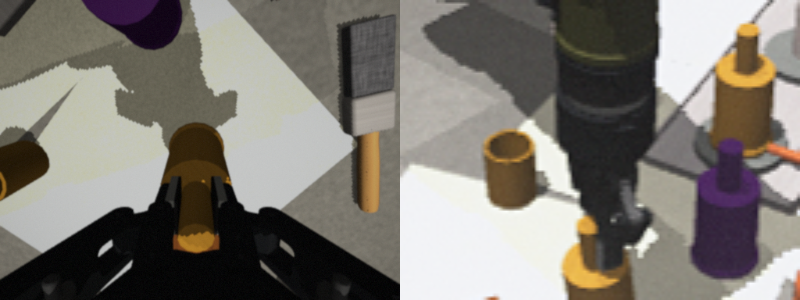

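```bash
python3 -m handwheel '{"fingers":[0,0,0,0,0],"dp":[[0,-0.003,0.002],[0,-0.006,0.003],[0,-0.009,0.004],[0,-0.012,0.005],[0,-0.012,0.005]],"twist":[0,0,0,0,0]}';  python3 go.py;  python3 - <<'E'
from cell import eyes,robot
import cv2,numpy as np
from h import *
ims=[]
for n in ["wrist","scene"]:
    c=eyes.capture(n); np.savez(f"pics/{n}14.npz",**c)
    im=c["pixels"][:,:,::-1]
    if n=="scene": im=im[180:280,200:333]
    ims.append(cv2.resize(im,(400,300)))
cv2.imwrite(f"pics/c14.png",np.hstack(ims))
E
```

```text
clock: 17.65
tool_pos: [0.5727, -0.2127, 0.0894]
orientation: [2.933, -1.117, -0.041]
force: [-1.8, 0.5, 10.7]
gripper_width: 0.0213
t 17.65 tcp [ 0.5727 -0.2127  0.0894] yaw -41.72 tilt 1.49 F [-1.84  0.45 10.71] T [-0.051  0.463 -0.038] w 0.0213 q [-0.35  0.44 -0.19  0.96 -0.    1.94]
```

View pics/c14.png

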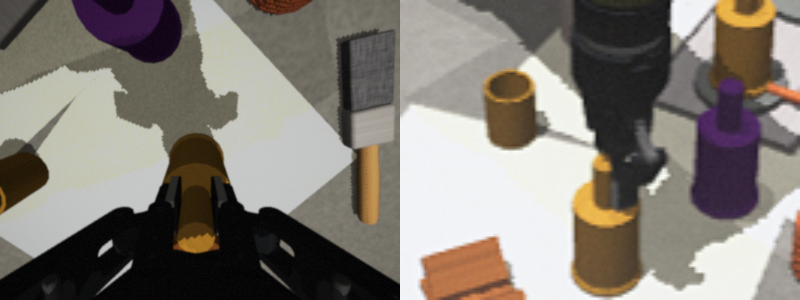

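The cup now stands nearly upright, mouth down on the table, with its base at about (607,285). I'll let go so it settles flat, check it, then grip again with more force.

```bash
python3 -m handwheel '{"fingers":[30,40,55,55,55,55],"dp":[[0,0,0],[0,0,0],[0,0,0],[0,0,0],[0,0,0],[0,0,0]],"twist":[0,0,0,0,0,0]}';  python3 go.py;  python3 - <<'E'
from cell import eyes,robot
import cv2,numpy as np
from h import *
ims=[]
for n in ["wrist","scene"]:
    c=eyes.capture(n); np.savez(f"pics/{n}15.npz",**c)
    im=c["pixels"][:,:,::-1]
    if n=="scene": im=im[180:280,200:333]
    ims.append(cv2.resize(im,(400,300)))
cv2.imwrite(f"pics/c15.png",np.hstack(ims))
E
```

```text
clock: 18.35
tool_pos: [0.5725, -0.2128, 0.0892]
orientation: [2.933, -1.118, -0.041]
force: [0.6, 0.2, 0.1]
gripper_width: 0.0472
t 18.35 tcp [ 0.5725 -0.2128  0.0892] yaw -41.73 tilt 1.5 F [0.56 0.15 0.08] T [-0.024 -0.054 -0.029] w 0.0472 q [-0.35  0.44 -0.2   0.96 -0.    1.94]
```

View pics/c15.png

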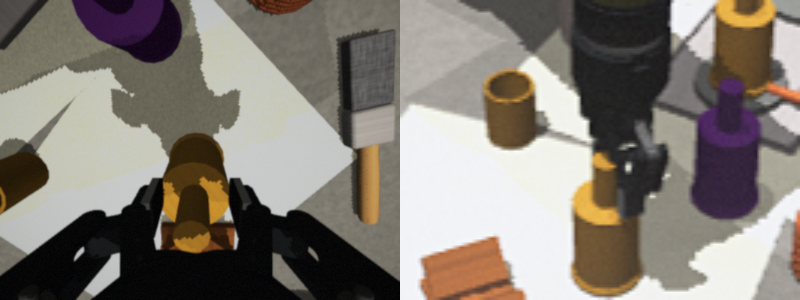

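```bash
python3 - <<'E'
from h import *
from cell import robot
w=ld("wrist15");s=ld("scene15")
print("wrist stem top", onz(w,192*1.28,237*1.28,.13))
# scene: stem top (603-400)/3+200 , y 158/3+180 ; rim bottom centre
print("scene stem top", onz(s,200+203/3.0,180+159/3.,.13))
print("scene rim", onz(s,200+(607-400)/3,180+270/3,.0))
g=robot.sense()["tool_pos"];print(g)
im=w["pixels"][200:384,150:350,::-1]; cv2.imwrite("pics/w15.png",cv2.resize(im,None,fx=4,fy=3.2,interpolation=cv2.INTER_CUBIC))
E
```

```text
wrist stem top [ 0.567298   -0.21893467  0.13      ]
scene stem top [ 0.56545914 -0.21870688  0.13      ]
scene rim [ 5.67358513e-01 -2.16986087e-01  1.11022302e-16]
[ 0.57262039 -0.21278751  0.08932359]
```

View pics/w15.png

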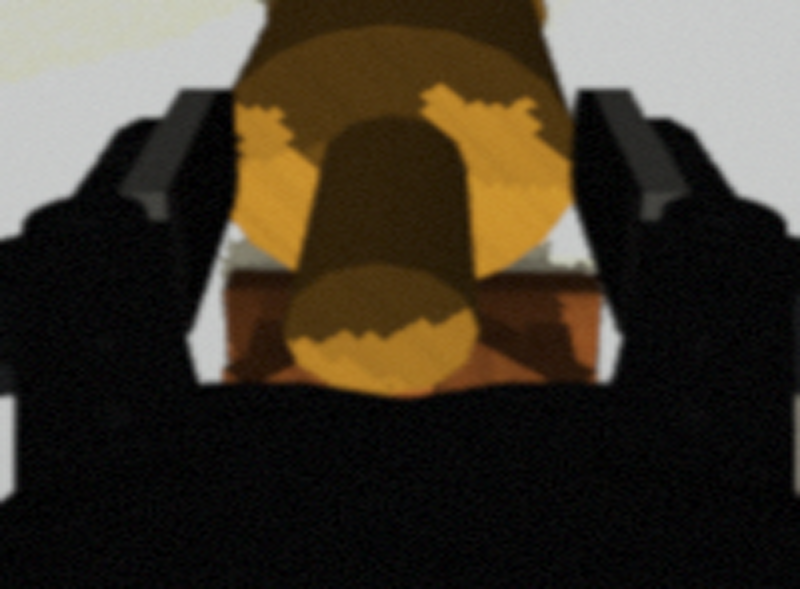

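The stem top is about 8 mm off the pad centre towards tool +y. I recentre and grip at 60 N.

```bash
python3 -m handwheel '{"fingers":[55,55,55,40,20,0,0,0,0,0],"dp":[[0,0.004,0],[0,0.008,0],[0,0.008,0],[0,0.008,0],[0,0.008,0],[0,0.008,0],[0,0.008,0],[0,0.008,0],[0,0.008,0],[0,0.008,0]],"twist":[0,0,0,0,0,0,0,0,0,0]}' 60;  python3 go.py; python3 -m handwheel '{"fingers":[0,0,0,0,0,0,0,0],"dp":[[0,0,-0.01],[0,0,-0.03],[0,0,-0.06],[0,0,-0.1],[0,0,-0.14],[0,0,-0.17],[0,0,-0.18],[0,0,-0.18]],"twist":[0,0,0,0,0,0,0,0]}'; python3 go.py .586 .204 .27;  python3 - <<'E'
from cell import eyes,robot
import cv2,numpy as np
from h import *
ims=[]
for n in ["wrist","scene"]:
    c=eyes.capture(n); np.savez(f"pics/{n}16.npz",**c)
    im=c["pixels"][:,:,::-1]
    if n=="scene": im=im[120:270,200:400]
    ims.append(cv2.resize(im,(400,300)))
cv2.imwrite(f"pics/c16.png",np.hstack(ims))
E
```

```text
clock: 19.45
tool_pos: [0.5674, -0.2188, 0.0897]
orientation: [2.933, -1.118, -0.04]
force: [-0.2, -0.0, 3.9]
gripper_width: 0.0209
t 19.45 tcp [ 0.5674 -0.2188  0.0897] yaw -41.72 tilt 1.47 F [-0.21 -0.    3.87] T [ 0.003  0.192 -0.019] w 0.0209 q [-0.37  0.44 -0.2   0.96 -0.    1.93]
clock: 20.25
tool_pos: [0.5726, -0.2203, 0.2708]
orientation: [2.933, -1.118, -0.036]
force: [1.5, -0.2, -1.9]
gripper_width: 0.0208
t 20.25 tcp [ 0.5726 -0.2203  0.2708] yaw -41.72 tilt 1.33 F [ 1.51 -0.2  -1.92] T [-0.011 -0.019  0.007] w 0.0208 q [-0.37  0.35  0.09  1.34 -0.    1.93]
[0.586, 0.204, 0.27] -> [-0.2723 -0.3256  0.003 ]
```

View pics/c16.png

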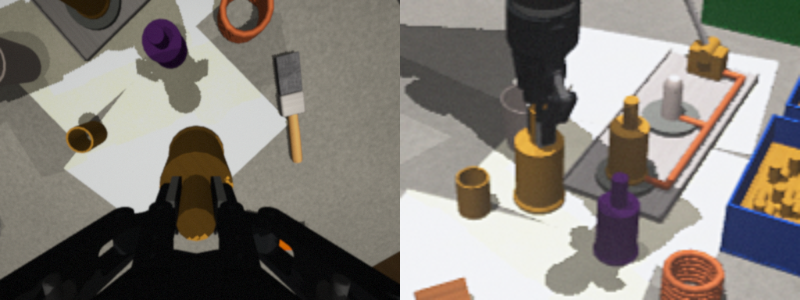

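```bash
python3 -m handwheel '{"fingers":[0,0,0,0,0,0,0,0,0,0,0,0],"dp":[[-0.013,-0.016,0],[-0.04,-0.048,0],[-0.067,-0.08,0],[-0.1,-0.12,0],[-0.13,-0.155,0],[-0.16,-0.19,0],[-0.19,-0.227,0],[-0.22,-0.263,0],[-0.245,-0.293,0],[-0.263,-0.314,0.002],[-0.272,-0.3255,0.003],[-0.272,-0.3255,0.003]],"twist":[0,0,0,0,0,0,0,0,0,0,0,0]}'; python3 -m handwheel '{"fingers":[0,0],"dp":[[0,0,0],[0,0,0]],"twist":[0,0]}';python3 go.py .586 .204 .27;  python3 - <<'E'
from cell import eyes,robot
import cv2,numpy as np
from h import *
ims=[]
for n in ["wrist","scene","top"]:
    c=eyes.capture(n); np.savez(f"pics/{n}17.npz",**c)
    im=c["pixels"][:,:,::-1]
    if n=="scene": im=im[80:200,240:400]
    if n=="top": im=im[100:220,70:230]
    ims.append(cv2.resize(im,(400,300),interpolation=cv2.INTER_CUBIC))
ims.append(ims[0]*0)
cv2.imwrite(f"pics/c17.png",np.vstack([np.hstack(ims[:2]),np.hstack(ims[2:])]))
E
```

```text
clock: 21.55
tool_pos: [0.5837, 0.2054, 0.2653]
orientation: [2.932, -1.113, -0.048]
force: [-0.3, -0.3, -1.7]
gripper_width: 0.0211
clock: 21.75
tool_pos: [0.5833, 0.204, 0.2645]
orientation: [2.93, -1.115, -0.05]
force: [-0.2, 0.1, -2.1]
gripper_width: 0.0208
t 21.75 tcp [0.5833 0.204  0.2645] yaw -41.67 tilt 1.86 F [-0.17  0.06 -2.05] T [-0.029 -0.027 -0.012] w 0.0208 q [0.33 0.36 0.1  1.33 0.02 2.63]
[0.586, 0.204, 0.27] -> [ 0.0019 -0.0017 -0.0056]
```

View pics/c17.png

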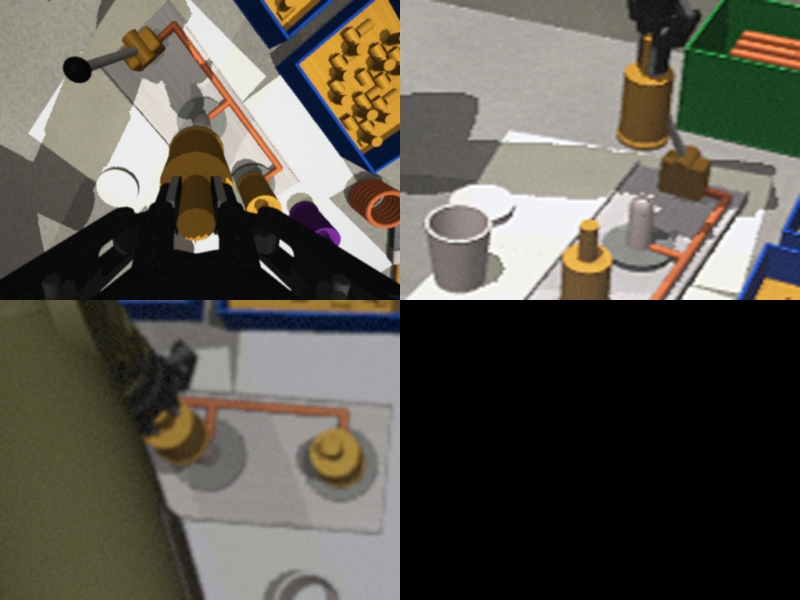

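```bash
python3 - <<'E'
from h import *
s=ld("scene17");w=ld("wrist17")
f=lambda u:((u-[240,80])*2.5+[400,0]).round(1)
for nm,p in dict(rim=(.5833,.204,.175),shoulder=(.5833,.204,.26),stemtop=(.5833,.204,.305),pegtip=(.586,.204,.092),pegbase=(.586,.204,.022),peg2stem=(.577,.0465,.152)).items(): print(nm,f(proj(s,p)),(proj(w,p)*400/512).round(1))
# scene cup wall extents per row, full-res px
H=cv2.cvtColor(s["pixels"],cv2.COLOR_RGB2HSV)
m=(H[...,0]>=14)&(H[...,0]<=28)&(H[...,1]>110)
for y in range(104,142,3):
    x=np.where(m[y,320:352])[0]+320
    if len(x): print(y,x.min(),x.max(),(x.min()+x.max())/2)
V=cv2.cvtColor(s["pixels"],cv2.COLOR_RGB2GRAY)
im=s["pixels"][150:195,315:360,::-1]; cv2.imwrite("pics/peg17.png",cv2.resize(im,None,fx=12,fy=12,interpolation=cv2.INTER_CUBIC))
E
```

```text
rim [642.3 136.7] [196.7 151.2]
shoulder [648.4  71.8] [194.1 186.5]
stemtop [651.8  35.3] [191.3 224.7]
pegtip [638.9 196.1] [199.4 132.8]
pegbase [634.4 242.7] [199.8 123.9]
peg2stem [585.5 222. ] [269.2 230.4]
104 336 339 337.5
107 330 347 338.5
110 330 348 339.0
113 330 348 339.0
116 330 348 339.0
119 329 347 338.0
122 329 347 338.0
125 329 346 337.5
128 329 346 337.5
131 327 346 336.5
134 327 346 336.5
137 330 345 337.5
140 348 349 348.5
```

View pics/peg17.png

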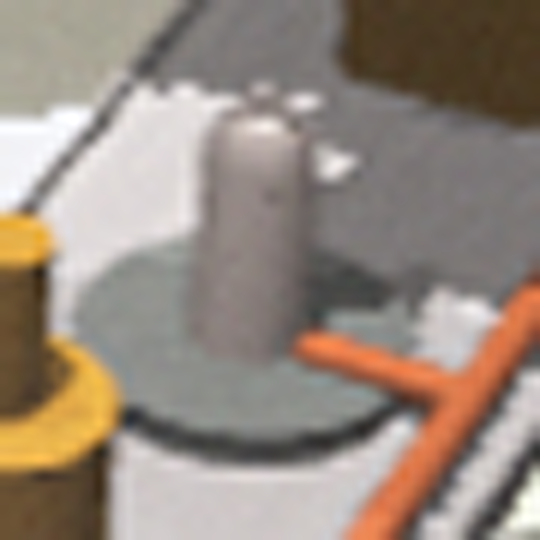

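The scene view puts the peg 1–2 px right of my estimate and the cup where expected, so I take the peg at (0.5885, 0.204). Next I descend in stages.

```bash
python3 go.py .5885 .204 .2645 .5885 .204 .13
```

```text
t 21.9 tcp [0.5838 0.2043 0.2654] yaw -41.68 tilt 1.77 F [ 0.09 -0.07 -2.14] T [-0.017 -0.047 -0.008] w 0.0207 q [0.33 0.36 0.1  1.33 0.02 2.63]
[0.5885, 0.204, 0.2645] -> [ 0.0037 -0.0029  0.0008]
[0.5885, 0.204, 0.13] -> [ 0.0073 -0.005   0.1352]
```

```bash
python3 -m handwheel '{"fingers":[0,0,0,0,0,0,0,0,0,0],"dp":[[0.002,-0.002,0.003],[0.004,-0.003,0.01],[0.0045,-0.003,0.025],[0.005,-0.004,0.045],[0.0055,-0.004,0.065],[0.006,-0.004,0.085],[0.0065,-0.005,0.105],[0.007,-0.005,0.12],[0.007,-0.005,0.13],[0.007,-0.005,0.13]],"twist":[0,0,0,0,0,0,0,0,0,0]}'; python3 go.py .5885 .204 .115;  python3 - <<'E'
from cell import eyes,robot
import cv2,numpy as np
from h import *
ims=[]
for n in ["wrist","scene"]:
    c=eyes.capture(n); np.savez(f"pics/{n}18.npz",**c)
    im=c["pixels"][:,:,::-1]
    if n=="scene": im=im[120:210,280:400]
    ims.append(cv2.resize(im,(400,300),interpolation=cv2.INTER_CUBIC))
cv2.imwrite(f"pics/c18.png",np.hstack(ims))
E
```

```text
clock: 22.9
tool_pos: [0.5873, 0.2036, 0.1333]
orientation: [2.929, -1.115, -0.052]
force: [-1.1, 0.1, -2.2]
gripper_width: 0.0207
t 22.9 tcp [0.5873 0.2036 0.1333] yaw -41.7 tilt 1.93 F [-1.11  0.08 -2.18] T [-0.037 -0.037 -0.013] w 0.0207 q [ 0.33  0.43 -0.11  1.06  0.02  2.62]
[0.5885, 0.204, 0.115] -> [ 0.0012 -0.0014  0.0183]
```

View pics/c18.png

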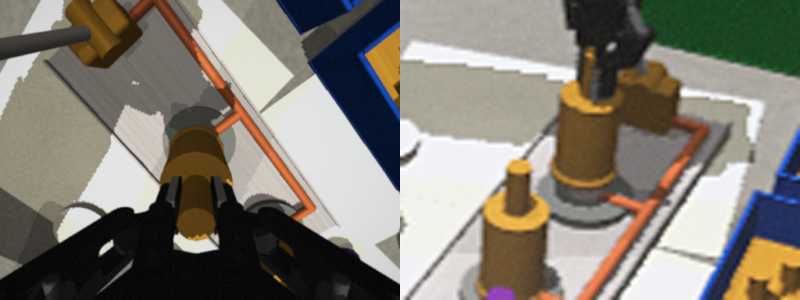

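The cup is over the peg with no contact. I lower the last 21 mm slowly.

```bash
python3 -m handwheel '{"fingers":[0,0,0,0,0,0],"dp":[[0.001,-0.001,0.005],[0.001,-0.001,0.01],[0.001,-0.001,0.015],[0.001,-0.001,0.018],[0.001,-0.001,0.02],[0.001,-0.001,0.02]],"twist":[0,0,0,0,0,0]}'; python3 go.py; python3 -m handwheel '{"fingers":[0,0,0],"dp":[[0,0,0.001],[0,0,0.002],[0,0,0.002]],"twist":[0,0,0]}'; python3 go.py
```

```text
clock: 23.6
tool_pos: [0.5891, 0.2043, 0.115]
orientation: [2.931, -1.116, -0.049]
force: [-0.1, 0.2, -2.3]
gripper_width: 0.0206
t 23.6 tcp [0.5891 0.2043 0.115 ] yaw -41.69 tilt 1.8 F [-0.11  0.23 -2.25] T [-0.014 -0.001  0.043] w 0.0206 q [ 0.33  0.45 -0.13  1.02  0.02  2.62]
clock: 23.9
tool_pos: [0.589, 0.2043, 0.113]
orientation: [2.931, -1.116, -0.049]
force: [-0.8, -0.4, -2.1]
gripper_width: 0.0207
t 23.9 tcp [0.589  0.2043 0.113 ] yaw -41.69 tilt 1.8 F [-0.78 -0.37 -2.11] T [ 0.052 -0.045 -0.012] w 0.0207 q [ 0.33  0.45 -0.13  1.02  0.02  2.62]
```

```bash
python3 -m handwheel '{"fingers":[0,0,0,0],"dp":[[0,0,0.001],[0,0,0.002],[0,0,0.0025],[0,0,0.0025]],"twist":[0,0,0,0]}'; python3 go.py; python3 -c "
from cell import eyes
import cv2,numpy as np
c=eyes.capture('scene'); np.savez('pics/scene19.npz',**c)
cv2.imwrite('pics/c19.png',cv2.resize(c['pixels'][120:210,280:400,::-1],(800,600),interpolation=cv2.INTER_CUBIC))"
```

```text
clock: 24.3
tool_pos: [0.5893, 0.2046, 0.1117]
orientation: [2.932, -1.116, -0.047]
force: [-3.0, -0.4, 5.6]
gripper_width: 0.0206
t 24.3 tcp [0.5893 0.2046 0.1117] yaw -41.68 tilt 1.74 F [-2.96 -0.4   5.64] T [-0.14   0.481 -0.033] w 0.0206 q [ 0.33  0.45 -0.13  1.02  0.02  2.62]
```

View pics/c19.png

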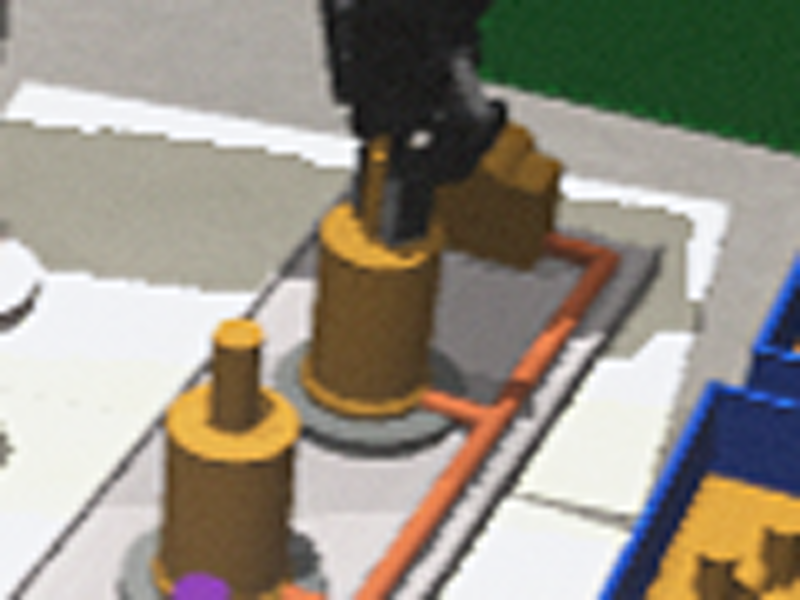

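The rim rests on the base: contact came at the expected height, with Fz about +5.6 N. I let go and lift clear, straight up.

```bash
python3 -m handwheel '{"fingers":[35,50,60,60,60,60],"dp":[[0,0,0],[0,0,0],[0,0,0],[0,0,0],[0,0,0],[0,0,0]],"twist":[0,0,0,0,0,0]}' 20; python3 go.py; python3 -m handwheel '{"fingers":[60,60,60,60,60,60,60],"dp":[[0,0,-0.02],[0,0,-0.05],[0,0,-0.08],[0,0,-0.12],[0,0,-0.16],[0,0,-0.17],[0,0,-0.17]],"twist":[0,0,0,0,0,0,0]}'; python3 go.py;python3 -c "
from cell import eyes
import cv2,numpy as np
ims=[]
for n in ('scene','wrist'):
  c=eyes.capture(n); np.savez(f'pics/{n}20.npz',**c); im=c['pixels'][:,:,::-1]
  if n=='scene': im=im[90:210,260:420]
  ims.append(cv2.resize(im,(400,300),interpolation=cv2.INTER_CUBIC))
cv2.imwrite('pics/c20.png',np.hstack(ims))"
```

```text
clock: 24.95
tool_pos: [0.5893, 0.2045, 0.1116]
orientation: [2.932, -1.116, -0.047]
force: [0.2, 0.0, 0.2]
gripper_width: 0.051
t 24.95 tcp [0.5893 0.2045 0.1116] yaw -41.69 tilt 1.75 F [0.18 0.01 0.23] T [-0.025  0.005 -0.016] w 0.051 q [ 0.33  0.45 -0.13  1.02  0.02  2.62]
clock: 25.65
tool_pos: [0.5956, 0.2038, 0.2837]
orientation: [2.934, -1.117, -0.042]
force: [-0.0, -0.4, -1.1]
gripper_width: 0.0513
t 25.65 tcp [0.5956 0.2038 0.2837] yaw -41.68 tilt 1.55 F [-0.04 -0.4  -1.13] T [-0.036 -0.04   0.012] w 0.0513 q [0.32 0.38 0.16 1.38 0.02 2.62]
```

View pics/c20.png

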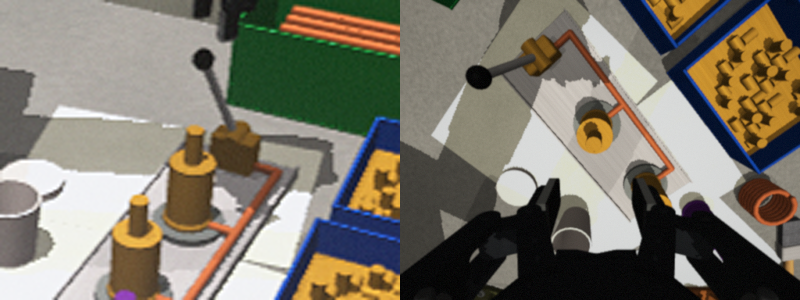

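The cup sits mouth down on the empty peg, let go. Next the lever: I re-triangulate the ball, then rotate so the shut fingers' edges face the push direction.

```bash
python3 - <<'E'
from h import *
s=ld("scene20");w=ld("wrist20");t=ld("top0")
def ball(c,x,y,r=12):
    V=cv2.cvtColor(c["pixels"],cv2.COLOR_RGB2GRAY); x,y=int(x),int(y)
    yy,xx=np.where(V[y-r:y+r,x-r:x+r]<40); return xx.mean()+x-r,yy.mean()+y-r,len(xx)
a=ball(w,101,98,12);b=ball(s,341,113.6,8);print(a,b)
p,e=tri([ray(w,*a[:2]),ray(s,*b[:2])]);print(p,e)
p,e=tri([ray(w,*a[:2]),ray(s,*b[:2]),ray(t,86.6,168.6)]);print(p,e)
h=p[2]-.057; print("dx",np.sqrt(.115**2-h*h),"ang",np.arccos(h/.115))
print("cup stem top scene", onz(s,260+195*.4,90+128*.4,.152))
E
python3 go.py .485 .357 .284
```

```text
(np.float64(100.37321428571428), np.float64(97.69285714285715), 560) (np.float64(341.0681818181818), np.float64(113.3409090909091), 44)
[0.54330407 0.35725171 0.15843588] [np.float64(0.000365147539584582), np.float64(0.0003651475395846891)]
[0.54192419 0.35788031 0.15692483] [np.float64(0.0010951120827934783), np.float64(0.001264451648055562), np.float64(0.0018855033717599843)]
dx 0.05692125518081621 ang 0.5177973548677506
cup stem top scene [0.58756128 0.20698029 0.152     ]
t 25.75 tcp [0.5939 0.2032 0.2803] yaw -41.68 tilt 1.82 F [-0.3   0.05 -1.09] T [ 0.    -0.041 -0.002] w 0.0513 q [0.32 0.38 0.16 1.37 0.02 2.62]
[0.485, 0.357, 0.284] -> [-0.1836 -0.0424  0.0006]
```

```bash
python3 -m handwheel '{"fingers":[40,20,0,0,0,0,0,0,0,0,0,0],"dp":[[-0.02,-0.005,0],[-0.05,-0.012,0],[-0.08,-0.018,0],[-0.11,-0.025,0],[-0.14,-0.032,0],[-0.17,-0.039,0],[-0.184,-0.042,0],[-0.184,-0.042,0],[-0.184,-0.042,0],[-0.184,-0.042,0],[-0.184,-0.042,0],[-0.184,-0.042,0]],"twist":[-0.13,-0.26,-0.39,-0.52,-0.65,-0.78,-0.91,-1.04,-1.17,-1.3,-1.3,-1.3]}'; python3 go.py; python3 -m handwheel '{"fingers":[0,0,0,0,0,0,0,0,0,0],"dp":[[0,0,0],[0,0,0],[0,0,0],[0,0,0],[0,0,0],[0,0,0],[0,0,0],[0,0,0],[0,0,0],[0,0,0]],"twist":[-0.13,-0.26,-0.39,-0.52,-0.65,-0.78,-0.91,-1.0,-1.0,-1.0]}';python3 go.py .49 .358 .284 .49 .358 .143
```

```text
clock: 26.95
tool_pos: [0.4839, 0.3565, 0.283]
orientation: [-3.001, -0.879, 0.048]
force: [0.3, 0.4, 0.7]
gripper_width: -0.0004
t 26.95 tcp [0.4839 0.3565 0.283 ] yaw 32.65 tilt 1.92 F [0.27 0.43 0.75] T [-0.038 -0.065 -0.002] w -0.0004 q [0.62 0.32 0.08 1.35 0.02 1.62]
clock: 27.95
tool_pos: [0.4837, 0.3563, 0.2826]
orientation: [-2.208, -2.197, 0.032]
force: [-0.2, 0.1, 0.7]
gripper_width: -0.0
t 27.95 tcp [0.4837 0.3563 0.2826] yaw 89.72 tilt 1.95 F [-0.18  0.11  0.72] T [ 0.019 -0.05  -0.023] w -0.0 q [0.62 0.32 0.08 1.35 0.02 0.63]
[0.49, 0.358, 0.284] -> [ 0.0017  0.0062 -0.0016]
[0.49, 0.358, 0.143] -> [0.0011 0.011  0.1393]
```

```bash
python3 -m handwheel '{"fingers":[0,0,0,0,0,0,0],"dp":[[0.001,0.005,0.025],[0.001,0.008,0.06],[0.001,0.01,0.09],[0.001,0.011,0.12],[0.001,0.011,0.135],[0.001,0.011,0.139],[0.001,0.011,0.139]],"twist":[0,0,0,0,0,0,0]}'; python3 go.py; python3 -m handwheel '{"fingers":[0,0,0,0,0,0,0,0,0,0],"dp":[[0,0.01,0],[0,0.02,0],[0,0.028,0],[0,0.036,0],[0,0.044,0],[0,0.052,0],[0,0.06,0],[0,0.067,0],[0,0.072,0],[0,0.072,0]],"twist":[0,0,0,0,0,0,0,0,0,0]}';python3 go.py; python3 -c "
from cell import eyes
import cv2,numpy as np
ims=[]
for n in ('scene','wrist'):
  c=eyes.capture(n); np.savez(f'pics/{n}21.npz',**c); im=c['pixels'][:,:,::-1]
  if n=='scene': im=im[60:180,270:430]
  ims.append(cv2.resize(im,(400,300),interpolation=cv2.INTER_CUBIC))
cv2.imwrite('pics/c21.png',np.hstack(ims))"
```

```text
clock: 28.65
tool_pos: [0.4897, 0.3577, 0.1429]
orientation: [-2.209, -2.195, 0.034]
force: [0.3, 0.3, 1.1]
gripper_width: 0.0001
t 28.65 tcp [0.4897 0.3577 0.1429] yaw 89.63 tilt 2.0 F [0.26 0.35 1.08] T [ 0.004  0.006 -0.008] w 0.0001 q [ 0.62  0.39 -0.14  1.06  0.02  0.62]
clock: 29.65
tool_pos: [0.5626, 0.3571, 0.1401]
orientation: [-2.21, -2.195, 0.034]
force: [0.8, 0.0, -0.2]
gripper_width: -0.0002
t 29.65 tcp [0.5626 0.3571 0.1401] yaw 89.6 tilt 1.96 F [ 0.79  0.04 -0.19] T [-0.033 -0.035  0.006] w -0.0002 q [0.56 0.51 0.03 1.12 0.02 0.56]
```

View pics/c21.png

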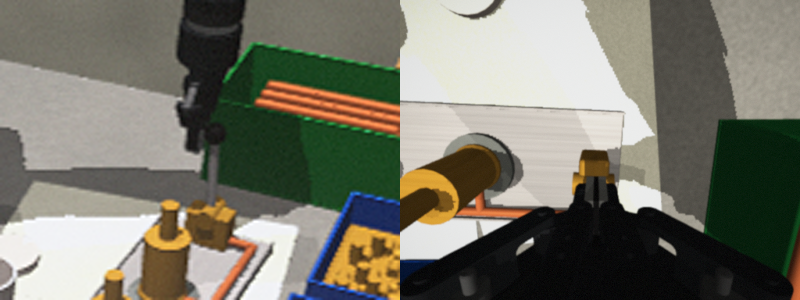

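```bash
python3 - <<'E'
from h import *
s=ld("scene21")
V=cv2.cvtColor(s["pixels"],cv2.COLOR_RGB2GRAY)
im=s["pixels"][95:165,325:395,::-1]; cv2.imwrite("pics/l21.png",cv2.resize(im,None,fx=8,fy=8,interpolation=cv2.INTER_CUBIC))
for x0 in (.596,.599,.602):
  for a in (-.3,-.2,-.1,0,.1,.2):
    p=(x0+.115*np.sin(a),.359,.057+.115*np.cos(a)); print(x0,a,((proj(s,p)-[325,95])*8+4).round(0),end=" ")
  print("hinge",((proj(s,(x0,.359,.057))-[325,95])*8+4).round())
E
```

```text
0.596 -0.3 [182. 140.] 0.596 -0.2 [209. 140.] 0.596 -0.1 [237. 142.] 0.596 0 [266. 147.] 0.596 0.1 [294. 154.] 0.596 0.2 [321. 164.] hinge [236. 396.]
0.599 -0.3 [189. 142.] 0.599 -0.2 [217. 141.] 0.599 -0.1 [245. 144.] 0.599 0 [273. 148.] 0.599 0.1 [301. 156.] 0.599 0.2 [329. 166.] hinge [243. 397.]
0.602 -0.3 [196. 143.] 0.602 -0.2 [224. 143.] 0.602 -0.1 [252. 145.] 0.602 0 [280. 150.] 0.602 0.1 [309. 157.] 0.602 0.2 [336. 168.] hinge [250. 399.]
```

View pics/l21.png

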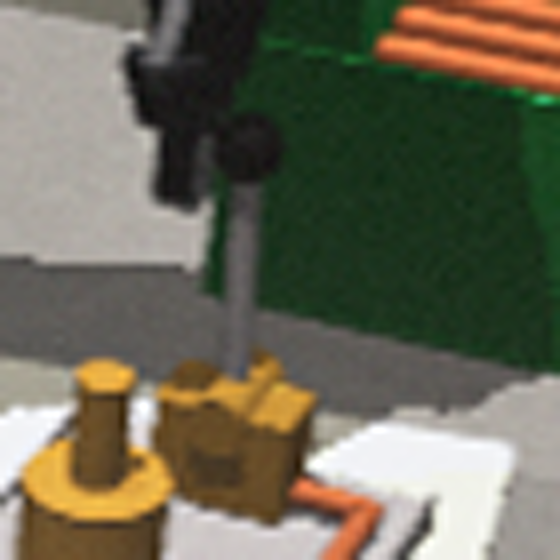

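The ball is at (248,146) and the rod foot at (238,375), which puts the lever at about −0.07 to −0.09 rad. I push 8 mm more, then back off.

```bash
python3 -m handwheel '{"fingers":[0,0,0,0,0,0,0,0,0,0],"dp":[[0,0.003,0],[0,0.006,0],[0,0.008,0],[0,0.008,0],[0,0,0],[0,-0.02,0],[0,-0.05,0],[0,-0.08,-0.02],[0,-0.08,-0.06],[0,-0.08,-0.06]],"twist":[0,0,0,0,0,0,0,0,0,0]}';python3 go.py; python3 - <<'E'
from cell import eyes
from h import *
V=[]
for n in ('scene','top','wrist'):
  c=eyes.capture(n); np.savez(f'pics/{n}22.npz',**c)
  if n=='scene':
    im=c["pixels"][95:165,325:395,::-1]; V.append(cv2.resize(im,(300,300),interpolation=cv2.INTER_CUBIC)); im=c['pixels'][90:210,260:420,::-1]; V.append(cv2.resize(im,(400,300),interpolation=cv2.INTER_CUBIC))
  if n=='wrist': V.append(cv2.resize(c["pixels"][:,:,::-1],(400,300)))
  if n=='top': V.append(cv2.resize(c["pixels"][100:220,70:230,::-1],(400,300)))
V[0]=cv2.copyMakeBorder(V[0],0,0,0,100,cv2.BORDER_CONSTANT)
cv2.imwrite("pics/c22.png",np.vstack([np.hstack(V[:2]),np.hstack(V[2:])]))
E
```

```text
clock: 30.75
tool_pos: [0.4851, 0.3591, 0.2082]
orientation: [-2.209, -2.198, 0.022]
force: [0.8, 0.7, 0.9]
gripper_width: 0.0003
t 30.75 tcp [0.4851 0.3591 0.2082] yaw 89.69 tilt 1.67 F [0.81 0.75 0.9 ] T [-0.042 -0.102  0.034] w 0.0003 q [ 0.62  0.35 -0.06  1.19  0.02  0.63]
```

View pics/c22.png

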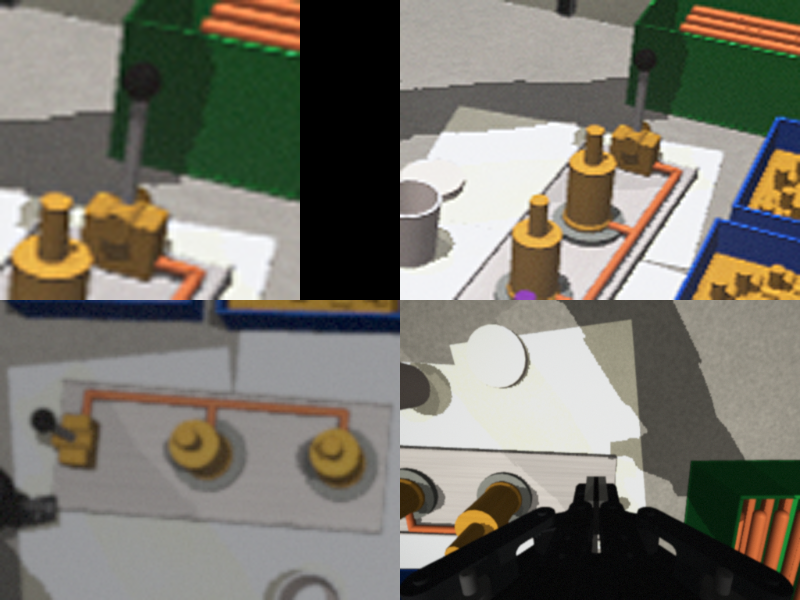

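```bash
python3 - <<'E'
from h import *
s=ld("scene22");t=ld("top22");t0=ld("top0");s0=ld("scene0")
def ball(c,x,y,r):
    V=cv2.cvtColor(c["pixels"],cv2.COLOR_RGB2GRAY); x,y=int(round(x)),int(round(y))
    yy,xx=np.where(V[y-r:y+r+1,x-r:x+r+1]<45); return xx.mean()+x-r,yy.mean()+y-r,len(xx)
a=ball(s,358,113.5,6);b=ball(t,87,148,6);print(a,b)
p,e=tri([ray(s,*a[:2]),ray(t,*b[:2])]);print("ball",p,e)
p0,_=tri([ray(s0,341.1,113.4),ray(t0,86.6,168.6)])
print("p0",p0,"chord",np.linalg.norm(p-p0),"delta",2*np.arcsin(np.linalg.norm(p-p0)/.23))
d0=np.arctan2(p0[0]-.599,p0[2]-.057)
# solve hinge x from two ball positions with r=.115, z=.057
from scipy.optimize import least_squares
r=least_squares(lambda x:[np.hypot(p0[0]-x[0],p0[2]-.057)-.115,np.hypot(p[0]-x[0],p[2]-.057)-.115],[.599])
print("hinge x",r.x,r.fun,"angle",np.arctan2(p[0]-r.x[0],p[2]-.057))
# cup on peg: stem top
print("cup stem(scene)",onz(s,260+195*.4,90+128*.4-0,.152))
print("cup stem top view",onz(t,70+185*.4,100+139*.4,.152),"cup2",onz(t,70+328*.4,100+151*.4,.152))
E
```

```text
(np.float64(358.62142857142857), np.float64(113.7), 140) (np.float64(87.06666666666666), np.float64(148.1), 60)
ball [0.5971361  0.35586677 0.16999016] [np.float64(0.0029645745322239526), np.float64(0.00296457453222384)]
p0 [0.54149156 0.35753357 0.15744786] chord 0.05706489914886333 delta 0.5014539257297287
hinge x [0.59751291] [ 1.37582013e-05 -2.00921604e-03] angle -0.0033348566652801003
cup stem(scene) [0.58756128 0.20698029 0.152     ]
cup stem top view [0.58031484 0.20386681 0.152     ] cup2 [0.57043869 0.04672882 0.152     ]
```

All checks agree, and the robot is clear of everything. I hold still briefly and hand in.

```bash
python3 -m handwheel '{"fingers":[0,0,0,0],"dp":[[0,0,0],[0,0,0],[0,0,0],[0,0,0]],"twist":[0,0,0,0]}'; python3 -c "
from cell import robot
print(robot.sign_off())"
```

```text
clock: 31.3
tool_pos: [0.484, 0.3574, 0.2024]
orientation: [-2.21, -2.195, 0.034]
force: [1.0, -0.6, 0.8]
gripper_width: -0.0002
the job is handed in; nothing more can be done
None
```

I handed in the job at 31.3 s. The brass cup is mouth down on the left peg, which was empty, and the air lever stands about upright. The sign-off reports no verdict, so this rests on my own last checks.

**How it went**
- **Turning the cup:** The gripper can't tilt, so I held the stem lightly at 20 N and let the cup pivot. A fast down-up stroke swung it first. A push against the cradle's face and a drag along the table finished the turn. My first push missed the cradle, and I redid it 20 mm lower.
- **Placing it:** I stood the cup mouth down on the table, gripped it again centred at 60 N, and lowered it over the peg. It touched the base at the expected height with about 5.6 N, and then I let go.
- **The lever:** I pushed the ball with the shut fingers in two steps, then backed away.

**Last checks**
- **Cup:** Its rim looks flat on the peg's base. The stem top measured (0.588, 0.207) in the scene view and (0.580, 0.204) in the top view, against a peg estimate of about (0.5885, 0.204). The 7 mm gap between the views is probably pixel-reading error. The second cup's stem top, compared with its peg's base in the top view, is off by about the same amount.
- **Lever:** It measured between 0.00 and −0.02 rad, well within the 0.14 limit. The two camera rays to the ball missed each other by about 6 mm, because the scene mask took in some of the green box behind it. A direct reading of the picture agreed to about 0.02 rad.
- **Everything else:** The second cup looks seated. The jar and lid look unmoved in the last pictures. I did not measure the bystanders again, and the sleeve, coil and brush are outside the last close views. The fingers were clear of everything when I handed in.

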